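# Refit the strainer cup under the watering line's filter head

## Robot

A 6-joint arm with a two-finger parallel gripper is mounted at the origin on the work surface. World frame = base frame: x ahead of the robot, y to its left, z up, the work surface at z = 0. Lengths are in m, angles in rad, forces in N, time in s.
With the tool pointing down it reaches from about 0.35 to 0.85 m from the base axis. Payload 8.1 kg.
Tool frame: the origin (TCP) lies on the centre line of the jaws, within the pads' length; the fingertips stand robot.tip_extent ahead of it and the grasp point (between the pads) lies 11 mm behind it (robot.tip_extent is the distance from the TCP to the fingertips, in m); y points along the fingers, z is the direction in which the jaws open and shut, and the axes are right-handed (so a half turn about y gives the same grasp; the last joint's range is limited). The gripper opens to 93 mm and grips with 3 to 60 N. Pads are 15 mm wide; open, the fingers measure 128 mm over their backs; the gripper's body (75 mm by 188 mm) begins 65 mm behind the grasp point.
Start: joints at [1.238, 0.13, 1.488, -0, 1.523, -0.085], TCP at [0.147, 0.582, 0.227] pointing down, gripper open.
Joint ranges: [-2.96, 2.96], [-0.89, 2.26], [0.02, 2.5], [-1.34, 4.48], [0, 2.73], [-2.66, 2.66]. Speed limits (rad/s): [2.39, 2.39, 2.79, 3.14, 3.14, 3.14].

## Interface

Orientations are given as a rotation vector (axis times angle).
In Python, from plant import monitor, optics, robot gives the robot as it stands.
- The arm moves only by the shell command python3 -m inch 'ROWS' [OPENING] [FORCE]. ROWS is JSON, a list that holds one entry, the list of rows, each a list of 6 numbers: the shift along the tool's x, y, z in mm, then the turn, a rotation vector about the tool's x, y, z in rad. A call has 1 to 8 rows; each row shifts and turns the commanded pose from where the row before left it, along the tool's axes as they then stand; what a row does not reach is not made up. A row lasts 1/8 s, in which the tool goes at most 62.5 mm and 10.7 degrees, less where a joint would pass 70% of its speed; a pose out of reach is approached as far as the arm can. A call is refused whole if a number of a shift passes 62.5 or a number of a turn 0.188, either way. A call with a gripper value outside its range is refused whole. OPENING is the finger opening in mm, from 0 to 93, set as the call begins (- or left out, the last holds). The fingers move at their own pace and stop on an object; FORCE is the grip in N (left out, the last holds). Time passes only in rows, so rows that do not move let the fingers close. It gives the time, the measured TCP pose, the force and the opening at its end, in the units of the state.
- monitor.read_state(): the state, without advancing time (a new reading comes with each control period).
- optics.read_camera(name): name is "side" or "top" or "wrist"; returns a dict with "image" (400x640x3 uint8, blue, green, red), "fx", "fy", "cx", "cy" (pixels), "rvec" (rotation vector, rad) and "tvec" (3), from world to camera coordinates, as OpenCV has them. Camera axes: x right, y down, z forward; pixel columns grow to the right and rows downward; lengths in m; the calibration is good to about 2 mm. The wrist camera is an equidistant fisheye: a pixel r from the principal point sees the ray r / f radians off the axis. A picture is of the moment at which its call begins. There is no depth.
- robot.close_job(): hands the job in, once; it reports no verdict.
The state is a dict: "t": time; "q": joint angles; "dq": joint speeds; "joint_torque": joint torques, N m; "tool_pos": TCP position; "orientation": TCP orientation; "force": force on the tool from outside, world axes, zero at the start; "wrist_torque": the same for the moment, N m; "opening": finger opening in m.
Only numpy, scipy, OpenCV 4.12 (cv2) and the standard library are available. Lean on these libraries where they do the work, as an engineer would, in place of code of your own. Each camera call takes 0.05 s, during which the arm holds its last target.

## Task

Take the cleaned strainer cup by its upright grip, lift it up into the filter head with its lugs through the notches, and turn it anticlockwise (seen from above) against the spring seal until you feel the stop, then let the lugs settle in their pockets so that the cup hangs locked in the head, and let go. Turn and press gently, never forcing the head, and leave the other things on the bench where they are.

Things in the scene. Friction and masses are not known exactly. Their poses are not given: they have to be found in the camera images.
- strainer_grip (a point): Where to hold the strainer: centre of its upright black grip post, 46 mm over the underside, 120 mm from the cup's axis towards the strainer's -x (z up). Post: 20 mm along x, 26 mm along y, 70 mm tall from the underside. A bar (top 18 mm over the underside) joins it to the cup: fingertips stay 22 mm up. Pinched along x it does not pivot under load. 220 to 370 g.
- strainer_lugs (a point): On the strainer cup's axis, level with the underside of its three yellow lugs, 50 mm above the cup's underside; axes as strainer_grip (handle to -x, z up). Grey cup 60 mm wide, rim 10 mm above this point. Lugs reach 42.5 mm from the axis, 11 mm wide, 6 mm high, one over the handle and one 120 degrees to either side.
- filter_head: Blue filter head, fixed, 100 mm wide, mouth down, 125 to 150 mm over the table. Origin: centre of the mouth (underside); z up; its -x side bears the yellow index rib. Top 34 mm above the mouth. Behind it, 105 mm from its axis, a pipe (31 mm above the mouth) on two legs 130 mm to either side. It bears 140 N in all; turning hard against the stop (over 4 N m) breaks it.
- head_notches (a point): Centre of the mouth, same axes as the head. The flange is 4 mm thick with a 65 mm hole and three notches about 13.5 mm wide for the 11 mm lugs. The cup enters from below when its handle points the way of the rib (-x), so that the axes of cup and head are parallel. If a lug rests on the flange, shift or turn it slightly until it slips in.
- head_seal (a point): Underside of the rubber seal inside the head, 13.5 mm above the mouth, as it rests. It is on a spring: about 4 N at first touch, when the lug undersides are 3.5 mm above the mouth, and 0.6 N more per mm. It gives 7.5 mm (lug undersides 11 mm above the mouth), then stops hard. It does not turn.
- head_catch (a point): On the head's axis, level with the sill tops, 7 mm above the mouth. Beyond each notch lies a sill, then a pocket 3 mm wider than the lug (floor 4 mm above the mouth), then a solid stop. Turn anticlockwise from above with the lugs 8 to 9.5 mm above the mouth. The stop comes 45 to 72 degrees after entry, hidden and different each time: feel for it, then lower the lugs into the pockets.
- seed_jar: glass seed jar, 66 mm wide, 100 high; bystander, origin at its underside
- nutrient_bottle: white nutrient bottle, 70 mm wide, 170 high; bystander, origin at its underside
- spare_ring: spare black rubber ring, 60 mm wide, 8 high, lying flat; bystander
- blank_cap: blue blanking cap, 52 mm wide, 32 high; bystander
- measuring_cup: white measuring cup, 72 mm wide, 75 high; bystander
- brush: cleaning brush lying flat; bystander
- scoop: seed scoop (a spoon) lying flat; bystander

How it is judged:
By the outcome, as a careful person would: the job done as asked, in the order asked, and still so for the second after the job is handed in, with the robot touching nothing.
It also fails if it takes over 72 s, if anything falls off the work surface, if the arm or the gripper's body presses on something with over 40 N, if the wrist force passes 120 N, or if a joint passes its speed limit or range.

## Working session

There is one attempt and no reset: what is moved stays moved. The work goes in short steps, Python scripts to look and compute and a shell command to move; the robot and the scene stay as the last step left them, time stands still between calls to the robot, and variables do not carry over. Pictures are saved under pics/ and viewed, and the job is handed in when it is done.

```bash
ls; mkdir -p pics; python3 - <<'E'
from plant import monitor, optics, robot
import cv2
s=monitor.read_state(); print(s); print(robot.tip_extent)
for n in ["side","top","wrist"]:
    c=optics.read_camera(n); cv2.imwrite(f"pics/{n}0.png",c["image"]); print(n,{k:v for k,v in c.items() if k!="image"})
E
```

```text
pics
{'t': 0.0, 'q': array([ 1.23757339e+00,  1.31154312e-01,  1.48928678e+00,  1.99258944e-06,
        1.52299519e+00, -8.54019398e-02]), 'dq': array([ 6.89590257e-05,  1.33069885e-03,  2.77830410e-04, -1.40003980e-04,
       -1.57615661e-03,  7.00579319e-05]), 'joint_torque': array([-2.38148668e-04, -5.59848297e+01, -4.91762280e+01,  7.68213510e-02,
        3.56228475e-02, -1.07595902e-04]), 'tool_pos': array([0.14697057, 0.58114492, 0.22558741]), 'orientation': array([-1.5638316 ,  0.19489942, -0.19429319]), 'force': array([-0.2261459 , -0.25591988, -0.47147793]), 'wrist_torque': array([ 0.01889968,  0.06340383, -0.017546  ]), 'opening': 0.09307378039577814}
0.008
side {'fx': 409.45275096229835, 'fy': 409.45275096229835, 'cx': 321.1407770172951, 'cy': 202.28797716262514, 'rvec': array([ 1.97529905, -0.57737666,  0.33219456]), 'tvec': array([-0.48063019,  0.27339312,  1.0961827 ])}
top {'fx': 492.17308198643144, 'fy': 492.17308198643144, 'cx': 323.59210102173796, 'cy': 198.26187180368174, 'rvec': array([ 2.13397188, -2.13107482,  0.17956689]), 'tvec': array([0.02504462, 0.55903532, 1.39862148])}
wrist {'fx': 309.70691628693146, 'fy': 309.70691628693146, 'cx': 321.558602496286, 'cy': 195.9704286512395, 'rvec': array([-2.29223386, -1.78762324, -0.25244554]), 'tvec': array([-0.59960058, -0.03290105,  0.3907959 ])}
```

View pics/side0.png

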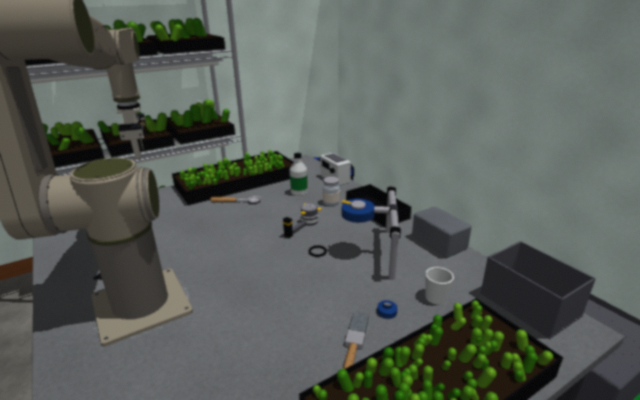

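View pics/top0.png

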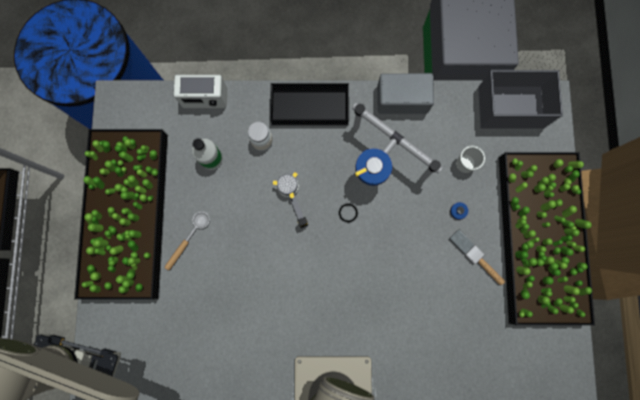

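View pics/wrist0.png

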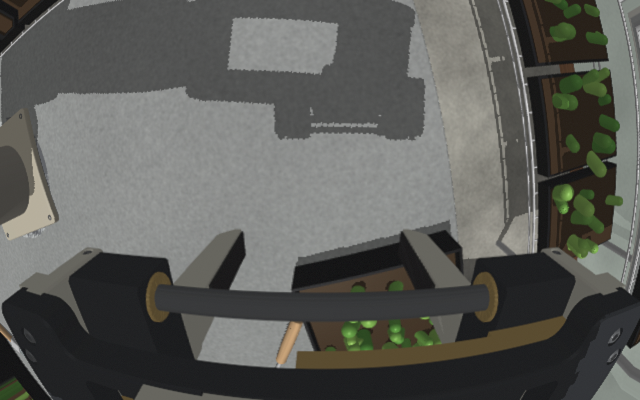

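The side view shows the strainer at about (300,218), the head at (357,209) and the pipe at (392,210). The top view has the cup at (287,185), the post at (302,222), the head at (374,167) and the rib at (362,173). The wrist view shows only the bench near the seed tray.

```bash
python3 - <<'E'
import cv2,numpy as np
t=cv2.imread("pics/top0.png")[130:250,250:450]; cv2.imwrite("pics/topz.png",cv2.resize(t,None,fx=4,fy=4,interpolation=cv2.INTER_CUBIC))
t=cv2.imread("pics/side0.png")[170:270,260:420]; cv2.imwrite("pics/sidez.png",cv2.resize(t,None,fx=5,fy=5,interpolation=cv2.INTER_CUBIC))
E
```

```text
(no output)
```

View pics/topz.png

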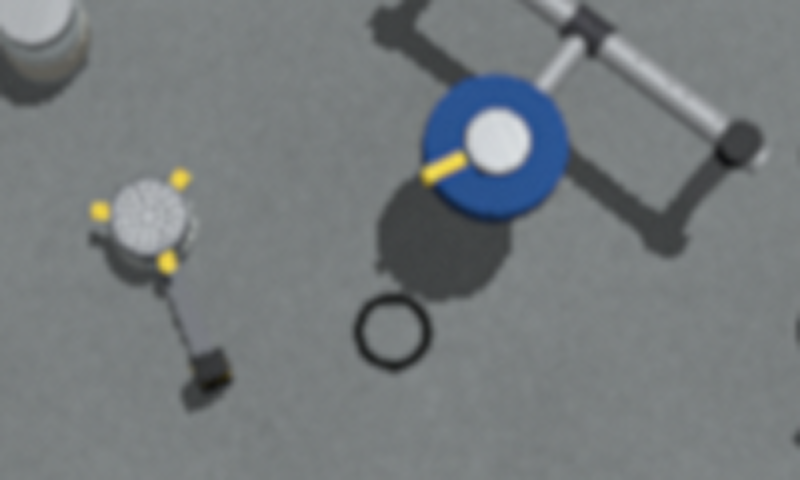

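View pics/sidez.png

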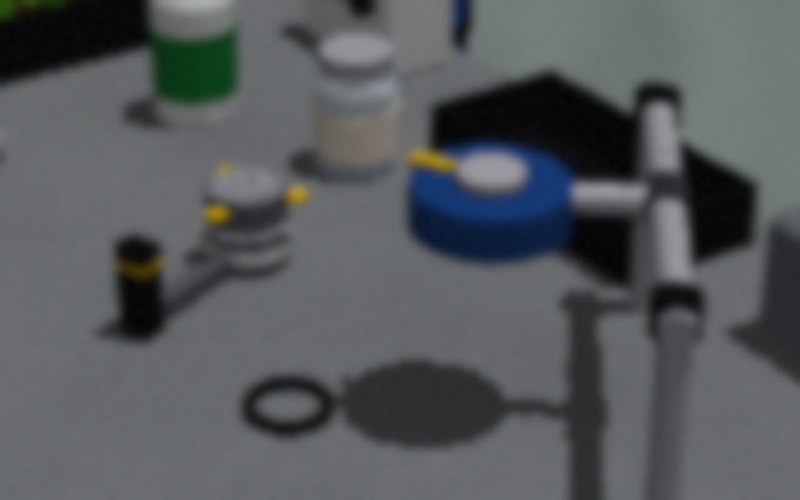

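```bash
cat > h.py <<'E'
import cv2,numpy as np
from scipy.spatial.transform import Rotation as Rn
def ray(c,u,v,fish=False):
    R=cv2.Rodrigues(np.array(c["rvec"]))[0]; o=-R.T@np.array(c["tvec"])
    x=(u-c["cx"])/c["fx"]; y=(v-c["cy"])/c["fy"]
    if fish:
        r=np.hypot(x,y); d=np.array([np.sin(r)*x/r,np.sin(r)*y/r,np.cos(r)]) if r>0 else np.array([0,0,1.])
    else: d=np.array([x,y,1.])
    d=R.T@d; return o,d/np.linalg.norm(d)
def onz(c,u,v,z,fish=False):
    o,d=ray(c,u,v,fish); return o+d*(z-o[2])/d[2]
def proj(c,P,fish=False):
    R=cv2.Rodrigues(np.array(c["rvec"]))[0]; p=R@np.array(P)+np.array(c["tvec"])
    if fish:
        r=np.hypot(p[0],p[1]); th=np.arctan2(r,p[2]); return np.array([c["cx"]+c["fx"]*th*p[0]/r,c["cy"]+c["fy"]*th*p[1]/r])
    return np.array([c["cx"]+c["fx"]*p[0]/p[2],c["cy"]+c["fy"]*p[1]/p[2]])
def tri(rs):
    A=np.zeros((3,3));b=np.zeros(3)
    for o,d in rs:
        M=np.eye(3)-np.outer(d,d);A+=M;b+=M@o
    P=np.linalg.solve(A,b); return P,[np.linalg.norm((np.eye(3)-np.outer(d,d))@(P-o))*1e3 for o,d in rs]
def blobs(m,amin=4):
    n,l,s,c=cv2.connectedComponentsWithStats(m.astype(np.uint8)); return [(s[i][4],tuple(np.round(c[i],2)),tuple(s[i][:4])) for i in range(1,n) if s[i][4]>=amin]
def yel(im): 
    h=cv2.cvtColor(im,cv2.COLOR_BGR2HSV); return (h[...,0]>18)&(h[...,0]<36)&(h[...,1]>110)&(h[...,2]>90)
def blue(im):
    h=cv2.cvtColor(im,cv2.COLOR_BGR2HSV); return (h[...,0]>98)&(h[...,0]<125)&(h[...,1]>120)&(h[...,2]>40)
E
python3 - <<'E'
from h import *
from plant import optics
for n in ["top","side"]:
    c=optics.read_camera(n); im=c["image"]
    print(n)
    for nm,f in (("yel",yel),("blue",blue)):
        for b in blobs(f(im)):
            if 200<b[1][0]<480 and 120<b[1][1]<330: print(nm,b)
    h=cv2.cvtColor(im,cv2.COLOR_BGR2HSV)
    k=(h[...,2]<45)
    for b in blobs(k,6):
        if 200<b[1][0]<480 and 120<b[1][1]<330: print("dark",b)
E
```

```text
top
yel (np.int32(39), (np.float64(359.67), np.float64(172.13)), (np.int32(355), np.int32(169), np.int32(11), np.int32(8)))
yel (np.int32(13), (np.float64(294.62), np.float64(174.38)), (np.int32(293), np.int32(173), np.int32(4), np.int32(4)))
yel (np.int32(15), (np.float64(274.6), np.float64(182.4)), (np.int32(273), np.int32(181), np.int32(4), np.int32(4)))
yel (np.int32(20), (np.float64(291.25), np.float64(194.95)), (np.int32(289), np.int32(193), np.int32(5), np.int32(5)))
blue (np.int32(717), (np.float64(374.16), np.float64(166.44)), (np.int32(356), np.int32(149), np.int32(36), np.int32(36)))
blue (np.int32(172), (np.float64(458.54), np.float64(210.66)), (np.int32(451), np.int32(203), np.int32(17), np.int32(16)))
dark (np.int32(15), (np.float64(430.67), np.float64(169.07)), (np.int32(429), np.int32(167), np.int32(5), np.int32(5)))
dark (np.int32(11), (np.float64(355.0), np.float64(210.0)), (np.int32(352), np.int32(205), np.int32(5), np.int32(11)))
dark (np.int32(21), (np.float64(302.67), np.float64(225.48)), (np.int32(300), np.int32(224), np.int32(7), np.int32(4)))
side
yel (np.int
[... 1941 characters left out ...]
(np.float64(287.7), np.float64(231.05)), (np.int32(283), np.int32(225), np.int32(11), np.int32(13)))
dark (np.int32(42), (np.float64(394.12), np.float64(229.36)), (np.int32(390), np.int32(227), np.int32(10), np.int32(7)))
dark (np.int32(6), (np.float64(420.67), np.float64(227.0)), (np.int32(419), np.int32(226), np.int32(5), np.int32(3)))
dark (np.int32(12), (np.float64(417.75), np.float64(230.08)), (np.int32(415), np.int32(228), np.int32(7), np.int32(5)))
dark (np.int32(6), (np.float64(422.33), np.float64(235.33)), (np.int32(421), np.int32(234), np.int32(3), np.int32(4)))
dark (np.int32(66), (np.float64(317.14), np.float64(250.97)), (np.int32(309), np.int32(246), np.int32(18), np.int32(11)))
```

```bash
python3 - <<'E'
from h import *
from plant import optics
c=optics.read_camera("top"); s=optics.read_camera("side")
L=np.array([onz(c,*p,.055) for p in [(291.25,194.95),(294.62,174.38),(274.6,182.4)]])  # handle lug, then others
ctr=L.mean(0); print("lugs",L.round(4)); print("centre",ctr, "r",np.linalg.norm(L-ctr,axis=1))
ang=[np.arctan2(*(l-ctr)[[1,0]]) for l in L]; print(np.degrees(ang))
# side lugs
for p in [(302.94,212.24),(318.36,208.91)]: print("side lug",onz(s,*p,.053))
# post: top-view dark square at z=.07
h=cv2.cvtColor(c["image"],cv2.COLOR_BGR2HSV)[...,2]
print(h[212:232,294:314])
# rib
P,e=tri([ray(c,359.67,172.13),ray(s,345.52,201.52)]); print("rib",P,e)
for z in (.16,.17,.18): print(onz(c,374.2,166.6,z))
im=c["image"]; m=(blue(im)).astype(np.uint8)*255; m[:, :340]=0; m[:,420:]=0
cs,_=cv2.findContours(m,cv2.RETR_EXTERNAL,cv2.CHAIN_APPROX_NONE); k=max(cs,key=cv2.contourArea)
print(cv2.minEnclosingCircle(k), cv2.fitEllipse(cv2.convexHull(k)))
im=s["image"]; 
hh=cv2.cvtColor(im,cv2.COLOR_BGR2GRAY)
print(hh[194:216,344:372])
E
```

```text
lugs [[0.5674 0.1204 0.055 ]
 [0.629  0.1113 0.055 ]
 [0.6048 0.1698 0.055 ]]
centre [0.60041049 0.13385664 0.055     ] r [0.03561639 0.03642768 0.03625971]
[-157.87409249  -38.29862398   83.02154032]
side lug [0.57092004 0.12486128 0.053     ]
side lug [0.62891392 0.1160416  0.053     ]
[[102 101 117 129 131 130 129 127 126 126 126 126 127 129 128 126 125 124
  125 127]
 [113 100 110 125 129 130 130 128 127 127 127 127 127 127 126 125 124 124
  125 127]
 [117  96  98 119 129 130 130 130 128 129 128 127 126 124 125 125 123 125
  125 127]
 [120 102  95 112 126 130 130 130 129 127 125 124 125 122 124 124 124 125
  126 127]
 [124 115 103 107 122 130 129 129 125 116 109 112 120 124 124 124 125 125
  127 127]
 [127 126 113 106 117 123 119 115 107  91  81  90 113 123 125 125 126 126
  127 128]
 [129 128 115  98 102 103  93  85  78  67  61  74 102 122 126 124 123 125
  126 127]
 [128 129 115  88  73  71  67  62  59  58  58  66  90 114 124 124 123 124
  125 126]
 [128 127 116  85  60  55  55  56  57  58  58  61  78 103 121 126 125 125
  124 125]
 [128 127 119  96  67  54  54  56  58  60  60 
[... 3146 characters left out ...]
 38  43  45  50  50  52  53  53  53  52  52  52  51  53  56  54  53  52
   54  54  52  54  52  54  53  53  51  49]
 [ 29  35  38  43  47  49  51  50  51  51  52  52  53  52  53  53  53  52
   53  53  52  53  54  52  50  50  45  41]
 [ 24  29  30  35  38  43  45  47  49  50  49  49  51  52  52  53  51  53
   53  52  50  51  51  49  46  43  40  36]
 [ 23  25  26  27  30  34  35  39  41  43  44  46  45  48  47  47  48  48
   47  45  43  42  41  39  36  36  33  34]
 [ 23  23  26  25  25  26  29  31  34  34  34  34  36  37  39  39  39  36
   36  35  36  35  34  33  32  32  31  29]
 [ 23  25  24  25  24  27  25  28  29  29  29  29  28  30  29  31  30  30
   28  30  30  31  31  30  31  30  29  28]]
```

```bash
cat >> h.py <<'E'
def wrap(a): return (a+np.pi)%(2*np.pi)-np.pi
def goto(s,P,yaw,zdir=+1):
    """rows total for tool pointing down at TCP P with tool z heading yaw (rad)"""
    R=Rn.from_rotvec(s["orientation"]).as_matrix(); p=np.array(s["tool_pos"])
    yd=np.array([0,0,-1.]); zd=np.array([np.cos(yaw),np.sin(yaw),0]); xd=np.cross(yd,zd)
    Rt=np.column_stack([xd,yd,zd])
    return R.T@(np.array(P)-p)*1e3, Rn.from_matrix(R.T@Rt).as_rotvec(), p
E
python3 - <<'E'
from h import *
from plant import optics,monitor
s=monitor.read_state(); R=Rn.from_rotvec(s["orientation"]).as_matrix(); print(R.round(3)); print("tool z yaw",np.degrees(np.arctan2(R[1,2],R[0,2])),"q1",np.degrees(s["q"][0]),"q6",np.degrees(s["q"][5]))
c=optics.read_camera("top"); print("post top", [onz(c,301.6,u,.07) for u in (221,222)])
h=np.radians(-157.7); C=np.array([.6004,.1339]); G=C+.12*np.array([np.cos(h),np.sin(h)]); print(G, np.degrees(np.arctan2(G[1],G[0])))
w=optics.read_camera("wrist"); Rw=cv2.Rodrigues(w["rvec"])[0]; o=-Rw.T@w["tvec"]; print("cam in tool",R.T@(o-s["tool_pos"]),"optic axis in tool",R.T@Rw[2], "img right",R.T@Rw[0])
E
```

```text
[[ 0.969 -0.     0.245]
 [-0.245 -0.     0.969]
 [-0.    -1.    -0.   ]]
tool z yaw 75.80448184136849 q1 70.910540936753 q6 -4.8939854690163465
post top [array([0.48888228, 0.08877435, 0.07      ]), array([0.4859955 , 0.08874845, 0.07      ])]
[0.48937483 0.08836526] 10.235473521883932
cam in tool [-0.07824825 -0.15779629  0.00041102] optic axis in tool [2.79186348e-01 9.60236824e-01 4.74105726e-04] img right [-1.39789010e-03 -8.73049521e-05  9.99999019e-01]
```

```bash
cat >> h.py <<'E'
def plan(s,P,yawdeg,N,R0=None,p0=None):
    R=Rn.from_rotvec(s["orientation"]).as_matrix() if R0 is None else R0; p=np.array(s["tool_pos"]) if p0 is None else p0
    yaw=np.radians(yawdeg); yd=np.array([0,0,-1.]); zd=np.array([np.cos(yaw),np.sin(yaw),0]); Rt=np.column_stack([np.cross(yd,zd),yd,zd])
    r=Rn.from_matrix(R.T@Rt).as_rotvec()/N; A=np.zeros((3,3)); Rk=R.copy(); M=Rn.from_rotvec(r).as_matrix()
    for k in range(N): A+=Rk; Rk=Rk@M
    d=np.linalg.solve(A,np.array(P)-p)*1e3
    print(N,"rows of",d.round(1).tolist(),r.round(4).tolist())
def st(s=None):
    from plant import monitor
    s=s or monitor.read_state(); R=Rn.from_rotvec(s["orientation"]).as_matrix()
    print("t %.2f"%s["t"],"tcp",np.round(s["tool_pos"],4),"yaw %.2f tilt %.2f"%(np.degrees(np.arctan2(R[1,2],R[0,2])),np.degrees(np.arccos(-R[2,1]))),"F",s["force"].round(2),"M",s["wrist_torque"].round(2),"op %.1f"%(s["opening"]*1e3),"Ftool",(R.T@s["force"]).round(2)); return s
E
python3 - <<'E'
from h import *
from plant import optics
s=st(); plan(s,[.489,.088,.2],22.3,10); plan(s,[.489,.088,.2],22.3,12)
t=optics.read_camera("top"); 
for p in ((397,139),(360,109),(435,166)): print("pipe",onz(t,*p,.16))
sd=optics.read_camera("side"); print("disc",tri([ray(t,374.5,165.1),ray(sd,358.3,203.3)]))
E
```

```text
t 0.45 tcp [0.1472 0.5817 0.2266] yaw 75.80 tilt 0.00 F [-0.49 -0.18 -0.33] M [-0.01  0.04 -0.06] op 93.0 Ftool [-0.43  0.33 -0.3 ]
10 rows of [59.5, 2.7, -18.2] [0.0, 0.0934, 0.0]
12 rows of [49.7, 2.2, -14.8] [0.0, 0.0778, 0.0]
pipe [ 0.70610175 -0.17688479  0.16      ]
pipe [ 0.79275465 -0.07563962  0.16      ]
pipe [ 0.62970171 -0.27902454  0.16      ]
disc (array([ 0.62991936, -0.11274562,  0.17224417]), [np.float64(0.9317277022325015), np.float64(0.9317277022328013)])
```

```bash
python3 -m inch '[[[49.7,2.2,-14.8,0,0.0778,0],[49.7,2.2,-14.8,0,0.0778,0],[49.7,2.2,-14.8,0,0.0778,0],[49.7,2.2,-14.8,0,0.0778,0],[49.7,2.2,-14.8,0,0.0778,0],[49.7,2.2,-14.8,0,0.0778,0],[49.7,2.2,-14.8,0,0.0778,0],[49.7,2.2,-14.8,0,0.0778,0]]]' 60 ; python3 -m inch '[[[49.7,2.2,-14.8,0,0.0778,0],[49.7,2.2,-14.8,0,0.0778,0],[49.7,2.2,-14.8,0,0.0778,0],[49.7,2.2,-14.8,0,0.0778,0],[0,0,0,0,0,0],[0,0,0,0,0,0]]]'; python3 - <<'E'
from h import *
from plant import optics
s=st(); w=optics.read_camera("wrist"); cv2.imwrite("pics/w1.png",w["image"])
E
```

```text
t: 1.55
tool_pos: [0.4297, 0.2846, 0.2092]
orientation: [-1.461, 0.681, -0.682]
force: [0.7, -0.1, 0.2]
opening: 0.06
t: 2.3
tool_pos: [0.4888, 0.0886, 0.2004]
orientation: [-1.368, 0.918, -0.918]
force: [1.0, -0.0, 0.1]
opening: 0.0603
t 2.30 tcp [0.4888 0.0886 0.2004] yaw 22.30 tilt 0.03 F [ 0.95 -0.01  0.08] M [-0.03  0.04 -0.06] op 60.3 Ftool [ 0.37 -0.08  0.88]
```

View pics/w1.png

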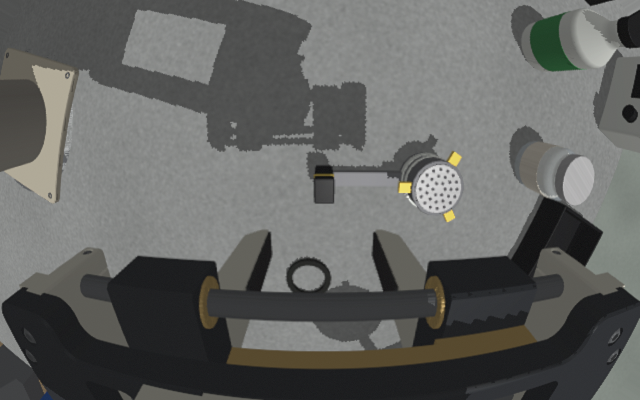

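The wrist view shows the post's top at about (324,190), the cup rim at (437,187) and the lugs at (405,188), (455,158) and (449,216). I'll measure from these.

```bash
python3 - <<'E'
from h import *
from plant import optics
w=optics.read_camera("wrist"); im=w["image"]
B=[b for b in blobs(yel(im)) if 390<b[1][0]<470 and 140<b[1][1]<230]; print(B)
L=np.array([onz(w,*b[1],.0555,True) for b in B]); print(L.round(4))
g=cv2.cvtColor(im,cv2.COLOR_BGR2GRAY); m=(g>150); m[:,:400]=0;m[:,470:]=0;m[:150]=0;m[230:]=0
m&=~yel(im)
cs,_=cv2.findContours(m.astype(np.uint8),cv2.RETR_EXTERNAL,cv2.CHAIN_APPROX_NONE);k=max(cs,key=cv2.contourArea)
e=cv2.fitEllipse(cv2.convexHull(k));print(e, onz(w,*e[0],.06,True))
cv2.imwrite("pics/w1z.png",cv2.resize(im[140:240,290:480],None,fx=4,fy=4,interpolation=cv2.INTER_CUBIC))
E
```

```text
[(np.int32(122), (np.float64(453.83), np.float64(159.12)), (np.int32(447), np.int32(152), np.int32(14), np.int32(15))), (np.int32(146), (np.float64(404.38), np.float64(187.22)), (np.int32(398), np.int32(182), np.int32(14), np.int32(12))), (np.int32(88), (np.float64(448.51), np.float64(216.35)), (np.int32(443), np.int32(211), np.int32(12), np.int32(12)))]
[[0.6054 0.1706 0.0555]
 [0.5678 0.1216 0.0555]
 [0.6306 0.112  0.0555]]
((437.7826232910156, 189.0390167236328), (44.177818298339844, 49.736751556396484), 28.747140884399414) [0.6012016  0.13477854 0.06      ]
```

View pics/w1z.png

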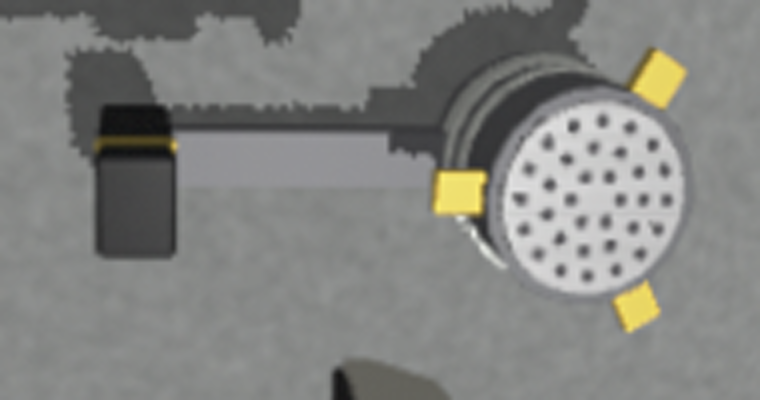

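```bash
python3 - <<'E'
from h import *
from plant import optics
w=optics.read_camera("wrist")
L=np.array([[0.6054,0.1706],[0.5678,0.1216],[0.6306,0.112]]);C=L.mean(0)
a=[np.degrees(np.arctan2(*(l-C)[::-1]))%120 for l in L]; print(C,a)
q=[onz(w,290+x/4-.4,140+y/4-.4,.07,True)[:2] for x,y in ((97,157),(175,157),(175,257),(97,257))]; print(np.round(q,4),np.mean(q,0))
P=np.mean(q,0); d=P-C; print("dist",np.linalg.norm(d),"ang",np.degrees(np.arctan2(d[1],d[0])))
q=np.array(q); print(np.degrees(np.arctan2(*(q[1]-q[0])[::-1])),np.degrees(np.arctan2(*(q[2]-q[3])[::-1])), np.linalg.norm(q[1]-q[0]),np.linalg.norm(q[2]-q[1]))
E
```

```text
[0.60126667 0.13473333] [np.float64(83.42613997571418), np.float64(81.42654575437498), np.float64(82.22431569404532)]
[[0.4773 0.0973]
 [0.4945 0.1044]
 [0.5043 0.0814]
 [0.4867 0.0741]] [0.49072832 0.0893188 ]
dist 0.11950399941682958 ang -157.66475282724383
22.50142350321785 22.479122936818612 0.018616561129213446 0.025036762139333524
```

```bash
python3 -m inch '[[[0,40,1.7,0,0,0],[0,40,0,0,0,0],[0,40,0,0,0,0],[0,30,0,0,0,0],[0,14,0,0,0,0],[0,0,0,0,0,0]]]' 60; python3 - <<'E'
from h import *
from plant import optics
s=st(); w=optics.read_camera("wrist"); cv2.imwrite("pics/w2.png",w["image"])
E
```

```text
t: 3.2
tool_pos: [0.4897, 0.0896, 0.0357]
orientation: [-1.37, 0.918, -0.916]
force: [-0.1, -0.3, 0.4]
opening: 0.0599
t 3.20 tcp [0.4897 0.0896 0.0357] yaw 22.38 tilt 0.09 F [-0.13 -0.29  0.45] M [-0.08  0.02  0.02] op 59.9 Ftool [ 0.22 -0.45 -0.23]
```

View pics/w2.png

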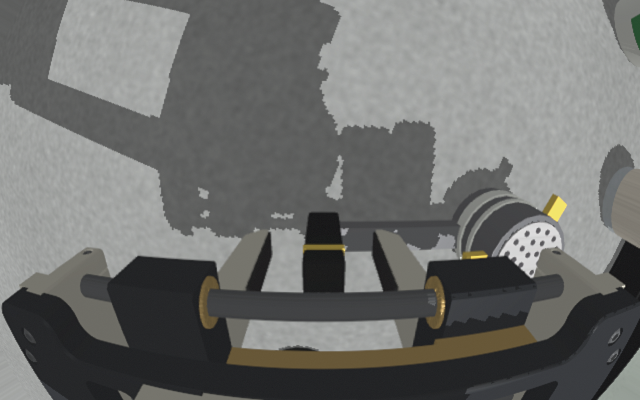

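The post at (324,250) is centred between the fingers, so I'll close.

```bash
python3 -m inch '[[[0,0,0,0,0,0],[0,0,0,0,0,0],[0,0,0,0,0,0],[0,0,0,0,0,0]]]' 10 45; python3 - <<'E'
from h import *
st()
E
```

```text
t: 3.75
tool_pos: [0.4906, 0.089, 0.0365]
orientation: [-1.368, 0.917, -0.918]
force: [0.3, -0.4, 0.1]
opening: 0.0246
t 3.75 tcp [0.4906 0.089  0.0365] yaw 22.30 tilt 0.03 F [ 0.33 -0.36  0.14] M [-0.03  0.01 -0.07] op 24.6 Ftool [ 0.45 -0.14  0.17]
```

```bash
python3 -m inch '[[[0,0,0,0,0,0],[0,0,0,0,0,0],[0,0,0,0,0,0]]]' 10 45; python3 - <<'E'
from h import *
st()
E
```

```text
t: 4.12
tool_pos: [0.4905, 0.089, 0.0364]
orientation: [-1.369, 0.918, -0.918]
force: [0.5, 0.2, 3.0]
opening: 0.0198
t 4.12 tcp [0.4905 0.089  0.0364] yaw 22.31 tilt 0.01 F [0.49 0.21 2.96] M [-0.08  0.1   0.05] op 19.8 Ftool [-0.   -2.96  0.53]
```

```bash
python3 -m inch '[[[0,-6,0,0,0,0],[0,-12,0,0,0,0],[0,-12,0,0,0,0],[0,-12,0,0,0,0],[0,-6,0,0,0,0],[0,0,0,0,0,0]]]' 10 50; python3 - <<'E'
from h import *
s=st(); plan(s,[.556,.096,.085],-71,14)
E
```

```text
t: 4.88
tool_pos: [0.4908, 0.089, 0.085]
orientation: [-1.368, 0.917, -0.918]
force: [0.2, -0.1, -3.8]
opening: 0.0197
t 4.88 tcp [0.4908 0.089  0.085 ] yaw 22.31 tilt 0.08 F [ 0.21 -0.1  -3.79] M [-0.2   0.43 -0.01] op 19.7 Ftool [0.17 3.79 0.16]
14 rows of [-2.4, 0.0, 4.7] [-0.0001, 0.1163, -0.0]
```

```bash
python3 -m inch '[[[-2.4,0,4.7,0,0.05,0],[-2.4,0,4.7,0,0.1163,0],[-2.4,0,4.7,0,0.1163,0],[-2.4,0,4.7,0,0.1163,0],[-2.4,0,4.7,0,0.1163,0],[-2.4,0,4.7,0,0.1163,0],[-2.4,0,4.7,0,0.1163,0],[-2.4,0,4.7,0,0.1163,0]]]'; python3 -m inch '[[[-2.4,0,4.7,0,0.1163,0],[-2.4,0,4.7,0,0.1163,0],[-2.4,0,4.7,0,0.1163,0],[-2.4,0,4.7,0,0.1163,0],[-2.4,0,4.7,0,0.1163,0],[-2.4,0,4.7,0,0.1163,0],[0,0,0,0,0.066,0],[0,0,0,0,0,0]]]'; python3 - <<'E'
from h import *
from plant import optics
s=st()
for n in ("wrist","side","top"):
    w=optics.read_camera(n); cv2.imwrite(f"pics/{n}3.png",w["image"])
t=cv2.imread("pics/side3.png")[150:270,250:420]; cv2.imwrite("pics/side3z.png",cv2.resize(t,None,fx=4.5,fy=4.5,interpolation=cv2.INTER_CUBIC))
E
```

```text
t: 5.88
tool_pos: [0.5256, 0.1091, 0.0835]
orientation: [-0.945, 1.553, -1.552]
force: [0.1, -0.4, -3.0]
opening: 0.02
t: 6.88
tool_pos: [0.5553, 0.1001, 0.0836]
orientation: [-0.344, 2.042, -2.041]
force: [-0.1, 0.0, -3.4]
opening: 0.0199
t 6.88 tcp [0.5553 0.1001 0.0836] yaw -70.94 tilt 0.06 F [-0.08  0.01 -3.42] M [ 0.39  0.27 -0.05] op 19.9 Ftool [ 0.06  3.42 -0.03]
```

View pics/wrist3.png

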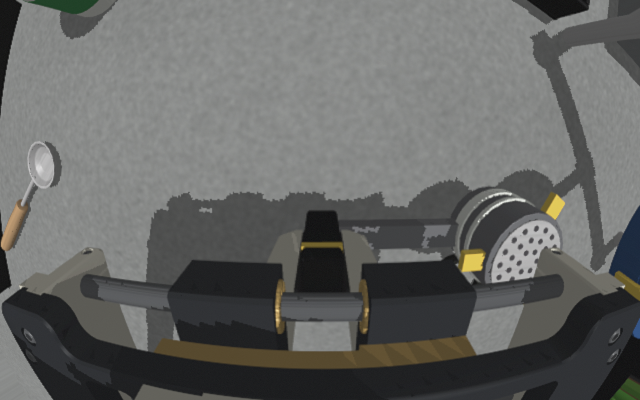

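View pics/side3z.png

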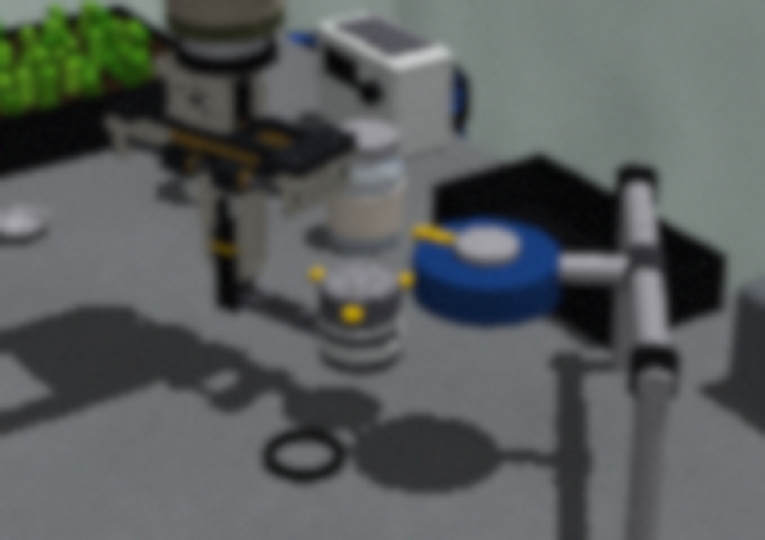

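The cup hangs level. I'll lift to get one close wrist view of the head from above before going in.

```bash
python3 - <<'E'
from h import *
s=st(); p=np.array(s["tool_pos"]); R=Rn.from_rotvec(s["orientation"]).as_matrix(); print(R.T@(np.array([.675,-.064,.255])-p)*1e3)
E
```

```text
t 7.03 tcp [0.5555 0.1002 0.0839] yaw -70.88 tilt 0.03 F [-0.01 -1.14 -2.24] M [0.35 0.29 0.05] op 19.7 Ftool [0.38 2.24 1.08]
[ -59.10485184 -171.14041761  194.21067171]
```

```bash
python3 -m inch '[[[0,-20,0,0,0,0],[0,-50,0,0,0,0],[0,-50,0,0,0,0],[-10,-40,20,0,0,0],[-15,-11,50,0,0,0],[-15,0,50,0,0,0],[-15,0,50,0,0,0],[-4,0,24,0,0,0]]]'; python3 -m inch '[[[0,0,0,0,0,0],[0,0,0,0,0,0]]]'; python3 - <<'E'
from h import *
from plant import optics
s=st()
w=optics.read_camera("wrist"); cv2.imwrite("pics/wrist4.png",w["image"])
import pickle; pickle.dump(w,open("w4.pkl","wb"))
E
```

```text
t: 8.02
tool_pos: [0.6758, -0.0666, 0.2566]
orientation: [-0.34, 2.041, -2.043]
force: [-0.7, 0.1, -2.9]
opening: 0.0196
t: 8.28
tool_pos: [0.6746, -0.0635, 0.2562]
orientation: [-0.342, 2.041, -2.041]
force: [-0.3, 0.3, -2.2]
opening: 0.0197
t 8.28 tcp [ 0.6746 -0.0635  0.2562] yaw -70.94 tilt 0.04 F [-0.28  0.31 -2.16] M [ 0.38  0.26 -0.02] op 19.7 Ftool [ 0.16  2.16 -0.38]
```

View pics/wrist4.png

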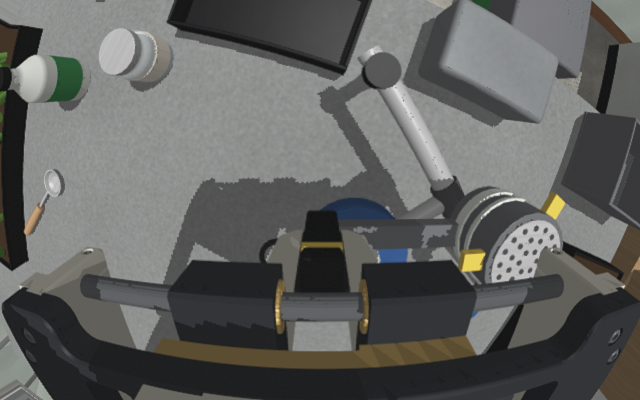

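The image's up direction is tool -x, so the head is hidden behind the fingers. I'll shift 150 mm along tool +x and look again.

```bash
python3 -m inch '[[[25,0,0,0,0,0],[50,0,0,0,0,0],[50,0,0,0,0,0],[25,0,0,0,0,0],[0,0,0,0,0,0],[0,0,0,0,0,0]]]'; python3 - <<'E'
from h import *
from plant import optics
s=st()
w=optics.read_camera("wrist"); cv2.imwrite("pics/wrist5.png",w["image"])
import pickle; pickle.dump(w,open("w5.pkl","wb"))
E
```

```text
t: 9.07
tool_pos: [0.5334, -0.1122, 0.2559]
orientation: [-0.342, 2.04, -2.041]
force: [-0.1, 0.5, -2.8]
opening: 0.0195
t 9.07 tcp [ 0.5334 -0.1122  0.2559] yaw -70.90 tilt 0.08 F [-0.1   0.48 -2.78] M [ 0.3   0.29 -0.  ] op 19.5 Ftool [-0.05  2.78 -0.49]
```

View pics/wrist5.png

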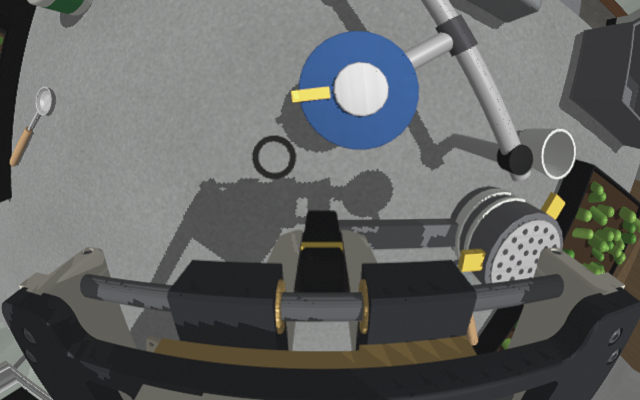

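The wrist view shows the whole head: top circle about (359,90), disc (361,89), rib (311,94).

```bash
python3 - <<'E'
from h import *
import pickle
from scipy.optimize import least_squares
w=pickle.load(open("w5.pkl","rb")); im=w["image"]
m=blue(im); m[200:]=0; m[:,:280]=0; m[:,440:]=0
y=yel(im); y[200:]=0; print("rib",[b for b in blobs(y,20)])
g=cv2.cvtColor(im,cv2.COLOR_BGR2HSV); d=(g[...,2]>170)&(g[...,1]<60); d[:55]=0; d[125:]=0; d[:,:325]=0; d[:,395:]=0
B=max(blobs(d,50)); print("disc",B)
cs,_=cv2.findContours(m.astype(np.uint8),cv2.RETR_EXTERNAL,cv2.CHAIN_APPROX_NONE); k=max(cs,key=cv2.contourArea)[:,0,:].astype(float)
print(cv2.fitEllipse(cv2.convexHull(k.astype(np.float32))))
c0=np.array([359,90.]); 
# far-side points
dn=np.array([321.6,196])-c0; dn/=np.linalg.norm(dn)
v=k-c0; r=np.hypot(*v.T); a=(v@dn)/r
for name,sel in (("far",(a<0.3)&(r>56)&(r<63)),("all",(r>56)&(r<63)),("near",(a>0.3)&(r>56)&(r<63))):
    pts=k[sel]; R=[ray(w,*p,True) for p in pts]
    def res(x):
        P=np.array([o+dd*(x[2]-o[2])/dd[2] for o,dd in R]); return (np.hypot(P[:,0]-x[0],P[:,1]-x[1])-.05)*1e3
    s=least_squares(res,[.627,-.112,.168],loss="soft_l1"); print(name,sel.sum(),s.x,np.sqrt(np.mean(s.fun**2)))
for z in (.165,.170): print(z,"disc",onz(w,*B[1],z,True))
E
```

```text
rib [(np.int32(432), (np.float64(309.85), np.float64(94.23)), (np.int32(291), np.int32(87), np.int32(39), np.int32(16))), (np.int32(75), (np.float64(554.0), np.float64(196.72)), (np.int32(547), np.int32(193), np.int32(16), np.int32(7)))]
disc (np.int32(2223), (np.float64(361.11), np.float64(88.41)), (np.int32(335), np.int32(62), np.int32(54), np.int32(53)))
((358.335693359375, 89.87683868408203), (116.94208526611328, 119.82219696044922), 119.2409896850586)
far 203 [ 0.63249632 -0.11065341  0.15401374] 0.40289592438811983
all 328 [ 0.63249257 -0.11063755  0.15400946] 0.4085542036802417
near 125 [ 0.63239603 -0.1106691   0.15331766] 0.41326605699991137
0.165 disc [ 0.63236028 -0.11050053  0.165     ]
0.17 disc [ 0.63183245 -0.1100133   0.17      ]
```

```bash
python3 - <<'E'
from h import *
import pickle
from plant import optics
w=pickle.load(open("w5.pkl","rb"))
t=cv2.imread("pics/top0.png"); s=cv2.imread("pics/side0.png")
T=optics.read_camera("top"); S=optics.read_camera("side"); 
def disc(im,x0,x1,y0,y1,thr):
    g=cv2.cvtColor(im,cv2.COLOR_BGR2HSV); d=(g[...,2]>thr)&(g[...,1]<90); m=np.zeros_like(d); m[y0:y1,x0:x1]=d[y0:y1,x0:x1]; return max(blobs(m,10))
dt=disc(t,362,387,154,178,160); ds=disc(s,346,370,196,214,120); print(dt,ds)
print("disc T+W",tri([ray(T,*dt[1]),ray(w,361.11,88.41,True)]))
print("disc S+W",tri([ray(S,*ds[1]),ray(w,361.11,88.41,True)]))
print("disc all",tri([ray(T,*dt[1]),ray(S,*ds[1]),ray(w,361.11,88.41,True)]))
print("rib T+W",tri([ray(T,359.67,172.13),ray(w,309.85,94.23,True)]),"S+W",tri([ray(S,345.52,201.52),ray(w,309.85,94.23,True)]))
# side bottom edge of the blue head
b=blue(s); b[:,:335]=0;b[:,380:]=0;b[:194]=0;b[230:]=0
for x in range(342,376,3):
    yy=np.where(b[:,x])[0]; print(x,yy.min(),yy.max(),end=" | ")
E
python3 - <<'E'
import cv2
i=cv2.imread("pics/wrist5.png")[15:165,270:440]; cv2.imwrite("pics/w5z.png",cv2.resize(i,None,fx=4,fy=4,interpolation=cv2.INTER_CUBIC))
E
```

```text
(np.int32(200), (np.float64(374.27), np.float64(164.51)), (np.int32(367), np.int32(157), np.int32(16), np.int32(16))) (np.int32(79), (np.float64(357.87), np.float64(203.18)), (np.int32(351), np.int32(200), np.int32(14), np.int32(7)))
disc T+W (array([ 0.63218237, -0.11133256,  0.16632328]), [np.float64(0.9576408980028149), np.float64(0.957640898002743)])
disc S+W (array([ 0.63166675, -0.10987063,  0.171202  ]), [np.float64(0.046004620807799), np.float64(0.04600462080791342)])
disc all (array([ 0.63118382, -0.11073461,  0.17167962]), [np.float64(1.0524590263403508), np.float64(0.185569047621121), np.float64(1.0020127444148579)])
rib T+W (array([ 0.61454106, -0.07327317,  0.15052367]), [np.float64(0.21153697874353264), np.float64(0.21153697874355432)]) S+W (array([ 0.61331747, -0.07331444,  0.16655178]), [np.float64(1.0027800057082956), np.float64(1.0027800057082499)])
342 205 211 | 345 204 218 | 348 205 219 | 351 199 220 | 354 198 221 | 357 198 221 | 360 198 221 | 363 198 221 | 366 199 220 | 369 200 219 | 372 202 218 | Traceback (most recent call last):
  File "<stdin>", line 17, in <module>
    return umr_minimum(a, axis, None, out, keepdims, initial, where)
ValueError: zero-size array to reduction operation minimum which has no identity
```

View pics/w5z.png

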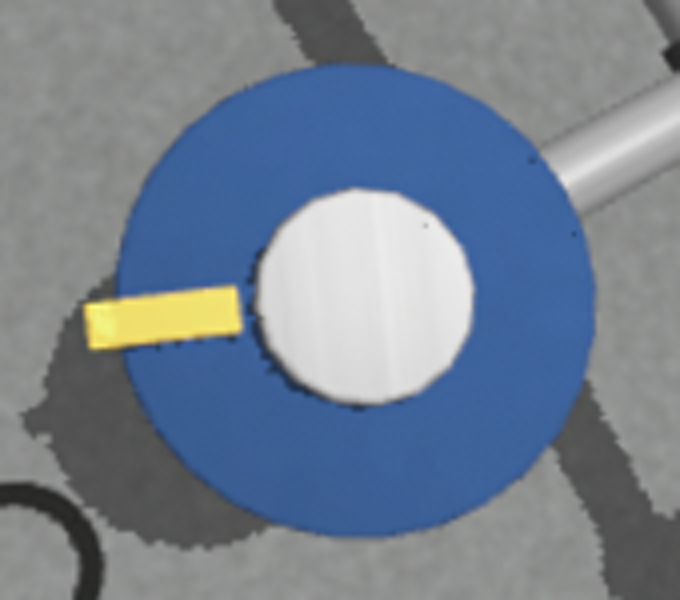

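```bash
python3 - <<'E'
from h import *
from plant import optics
S=optics.read_camera("side"); T=optics.read_camera("top")
for n,P,o in (("lugA",(.5678,.1216,.0535),(302.94,212.24)),("lugC",(.6306,.112,.0535),(318.36,208.91))): print(n,proj(S,P)-o)
for n,P,o in (("lugA",(.5678,.1216,.0555),(291.25,194.95)),("lugC",(.6306,.112,.0555),(294.62,174.38)),("lugB",(.6054,.1706,.0555),(274.6,182.4))): print("top",n,proj(T,P)-o)
im=cv2.imread("pics/side0.png"); h=cv2.cvtColor(im,cv2.COLOR_BGR2HSV); 
print(im[215:226,357:362,0].tolist()); print(im[194:202,357:362,0].tolist())
a=np.linspace(0,2*np.pi,200)
C=np.array([.632,-.1105])
for z in (.125,.13,.135,.14,.145,.155,.16,.165,.17):
    q=np.array([proj(S,(C[0]+.05*np.cos(t),C[1]+.05*np.sin(t),z)) for t in a]); print(z,"rows",q[:,1].min(),q[:,1].max(),"cols",q[:,0].min(),q[:,0].max())
E
```

```text
lugA [-0.3176031   0.47950297]
lugC [1.00090899 0.19554408]
top lugA [-0.40546799 -0.1593394 ]
top lugC [-0.24810935 -0.56824183]
top lugB [-0.26925803 -0.22924799]
[[64, 65, 66, 66, 65], [58, 58, 59, 58, 58], [56, 56, 57, 56, 58], [56, 55, 57, 58, 59], [56, 56, 56, 57, 58], [57, 56, 56, 58, 59], [60, 61, 61, 63, 64], [75, 75, 78, 80, 80], [94, 95, 97, 97, 99], [107, 106, 107, 106, 108], [109, 110, 109, 109, 110]]
[[8, 9, 10, 11, 9], [12, 11, 7, 10, 7], [14, 15, 14, 13, 12], [34, 33, 30, 26, 25], [71, 69, 66, 61, 55], [108, 106, 102, 97, 93], [130, 130, 129, 128, 123], [148, 151, 151, 148, 145]]
0.125 rows 209.02331381304458 224.9327577761002 cols 341.3309060492186 374.2172618124419
0.13 rows 207.62385289461798 223.45971095903468 cols 341.34133590930844 374.28775973062534
0.135 rows 206.21947225668688 221.98110178446294 cols 341.3518036573972 374.3585153692887
0.14 rows 204.81014591111065 220.49689868684314 cols 341.36230950031126 374.4295301442498
0.145 rows 203.39584768638454 219.00706986134122 cols 341.3728536463849 374.5008054817162
0.155 rows 200.55222998690613 216.01040659723628 cols 341.39405768897194 374.6441436015169
0.16 rows 199.12285723765737 214.50350733192727 cols 341.4047180098195 374.71620928907896
0.165 rows 197.68840605693896 212.9908526806493 cols 341.4154174825231 374.78854134979815
0.17 rows 196.24884933177768 211.47240960750563 cols 341.42615632316756 374.8611412632837
```

```bash
python3 - <<'E'
from h import *
import pickle
from scipy.optimize import least_squares
w=pickle.load(open("w5.pkl","rb")); im=w["image"]
m=blue(im); m[200:]=0; m[:,:280]=0; m[:,440:]=0
cs,_=cv2.findContours(m.astype(np.uint8),cv2.RETR_EXTERNAL,cv2.CHAIN_APPROX_NONE); k=max(cs,key=cv2.contourArea)[:,0,:].astype(float)
c0=np.array([359,90.]); r=np.hypot(*(k-c0).T); k=k[(r>56)&(r<63)]
z=.1627; P=np.array([onz(w,*p,z,True) for p in k])
s=least_squares(lambda x:(np.hypot(P[:,0]-x[0],P[:,1]-x[1])-x[2])*1e3,[.63,-.11,.05],loss="soft_l1"); print("head",s.x)
C=s.x[:2]
y=yel(im); y[200:]=0; y[:,400:]=0
ys,xs=np.where(y); Q=np.array([onz(w,a,b,.165,True)[:2] for a,b in zip(xs,ys)]); mu=Q.mean(0); u=np.linalg.svd(Q-mu)[2][0]
if u[1]<0:u=-u
print("rib c",mu,"axis ang",np.degrees(np.arctan2(u[1],u[0])),"ang from centre",np.degrees(np.arctan2(*(mu-C)[::-1])), "rib range",((Q-C)@u).min(),((Q-C)@u).max())
print("disc",onz(w,361.11,88.41,.1667,True))
# cup in hand
from plant import monitor
zt=.2559; print([ (b[1],onz(w,*b[1],zt+.0196,True)) for b in blobs(yel(im),20) if b[1][0]>440])
yy=(lambda h:(h[...,0]>15)&(h[...,0]<40)&(h[...,1]>80))(cv2.cvtColor(im,cv2.COLOR_BGR2HSV)); print([b for b in blobs(yy,30) if b[1][0]>440 and b[1][1]<280])
print("expected cup axis",np.array([.5334,-.1122])+.12*np.array([np.cos(np.radians(-70.9)),np.sin(np.radians(-70.9))]))
E
```

```text
head [ 0.63160995 -0.10982299  0.04832444]
rib c [ 0.61421088 -0.07379312] axis ang 115.37265040236313 ang from centre 115.77620804640054 rib range 0.024941163362962565 0.054913585310147645
disc [ 0.63218082 -0.11033487  0.1667    ]
[((np.float64(553.38), np.float64(205.34)), array([ 0.60740139, -0.22913747,  0.2755    ])), ((np.float64(471.37), np.float64(259.85)), array([ 0.560877  , -0.18919831,  0.2755    ])), ((np.float64(464.43), np.float64(338.43)), array([ 0.50831362, -0.21785888,  0.2755    ])), ((np.float64(450.48), np.float64(344.2)), array([ 0.50192771, -0.21026644,  0.2755    ]))]
[(np.int32(343), (np.float64(596.59), np.float64(222.52)), (np.int32(571), np.int32(180), np.int32(55), np.int32(92))), (np.int32(132), (np.float64(635.89), np.float64(190.16)), (np.int32(630), np.int32(180), np.int32(10), np.int32(22))), (np.int32(415), (np.float64(553.6), np.float64(205.28)), (np.int32(541), np.int32(192), np.int32(25), np.int32(28))), (np.int32(57), (np.float64(623.68), np.float64(215.32)), (np.int32(615), np.int32(205), np.int32(21), np.int32(27))), (np.int32(947), (np.float64(630.69), np.float64(268.38)), (np.int32(613), np.int32(230), np.int32(27), np.int32(71))), (np.int32(542), (np.float64(471.31), np.float64(259.93)), (np.int32(458), np.int32(249), np.int32(28), np.int32(23)))]
expected cup axis [ 0.57266615 -0.22559387]
```

```bash
python3 - <<'E'
from h import *
s=st(); plan(s,[.5414,.0792,.255],-64.5,7)
E
```

```text
t 9.32 tcp [ 0.5333 -0.1126  0.255 ] yaw -70.92 tilt 0.03 F [-0.52 -0.89 -3.25] M [0.32 0.29 0.05] op 19.9 Ftool [0.78 3.25 0.67]
7 rows of [-11.3, 0.0, -25.0] [0.0001, -0.016, 0.0]
```

```bash
python3 -m inch '[[[-11.3,0,-25,0,-0.016,0],[-11.3,0,-25,0,-0.016,0],[-11.3,0,-25,0,-0.016,0],[-11.3,0,-25,0,-0.016,0],[-11.3,0,-25,0,-0.016,0],[-11.3,0,-25,0,-0.016,0],[-11.3,0,-25,0,-0.016,0],[0,20,0,0,0,0]]]'; python3 -m inch '[[[0,40,0,0,0,0],[0,40,0,0,0,0],[0,35,0,0,0,0],[0,15,0,0,0,0],[0,0,0,0,0,0],[0,0,0,0,0,0]]]';  python3 - <<'E'
from h import *
from plant import optics
s=st()
plan(s,[.5801,-.0020,.1049],-64.5,6)
for n in ("wrist","side"):
    w=optics.read_camera(n); cv2.imwrite(f"pics/{n}6.png",w["image"])
t=cv2.imread("pics/side6.png")[150:270,250:420]; cv2.imwrite("pics/side6z.png",cv2.resize(t,None,fx=4.5,fy=4.5,interpolation=cv2.INTER_CUBIC))
E
```

```text
t: 10.32
tool_pos: [0.5427, 0.0808, 0.2365]
orientation: [-0.445, 1.972, -1.972]
force: [0.2, -0.6, -3.9]
opening: 0.0198
t: 11.08
tool_pos: [0.5427, 0.0786, 0.1069]
orientation: [-0.443, 1.974, -1.975]
force: [-0.5, 1.1, -2.6]
opening: 0.0196
t 11.07 tcp [0.5427 0.0786 0.1069] yaw -64.55 tilt 0.14 F [-0.47  1.06 -2.63] M [0.28 0.31 0.01] op 19.6 Ftool [-0.03  2.63 -1.16]
6 rows of [0.1, 0.3, 14.8] [-0.0002, -0.0002, -0.0004]
```

View pics/side6z.png

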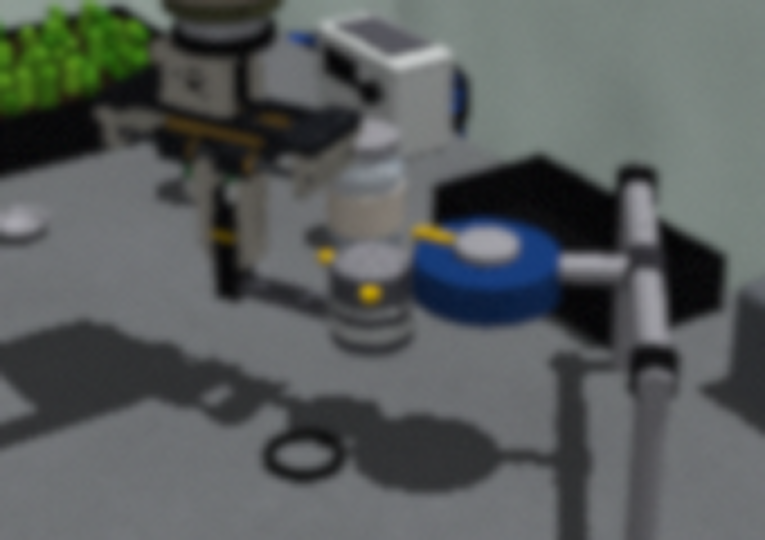

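View pics/wrist6.png

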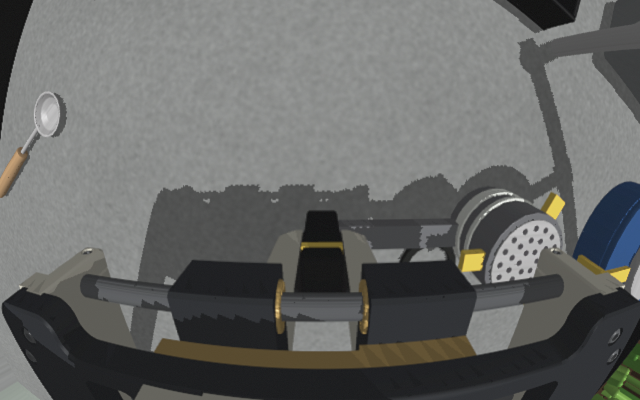

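```bash
python3 - <<'E'
from h import *
from plant import optics
S=optics.read_camera("side"); im=S["image"]
B=[b for b in blobs(yel(im),5) if 315<b[1][0]<345 and 195<b[1][1]<225]; print(B)
C=np.array([.5427,.0786])+.12*np.array([np.cos(np.radians(-64.5)),np.sin(np.radians(-64.5))]); print(C)
for a in (115.5,235.5): print(proj(S,(C[0]+.038*np.cos(np.radians(a)),C[1]+.038*np.sin(np.radians(a)),.1069-.0364+.053)))
E
```

```text
[(np.int32(10), (np.float64(322.0), np.float64(206.2)), (np.int32(321), np.int32(205), np.int32(3), np.int32(4))), (np.int32(18), (np.float64(331.78), np.float64(214.5)), (np.int32(330), np.int32(213), np.int32(5), np.int32(4)))]
[ 0.59436133 -0.02971023]
[322.68020085 207.14518912]
[332.61922682 215.8036359 ]
```

```bash
python3 -m inch '[[[0,5,0,0,0,0],[0,0,6,0,0,0],[0,0,12,0,0,0],[0,0,15,0,0,0],[0,0,15,0,0,0],[0,0,15,0,0,0],[0,0,15,0,0,0],[0,0,0,0,0,0]]]';  python3 - <<'E'
from h import *
from plant import optics
s=st()
plan(s,[.5801,-.0020,.1049],-64.5,1)
for n in ("wrist","side"):
    w=optics.read_camera(n); cv2.imwrite(f"pics/{n}7.png",w["image"])
t=cv2.imread("pics/side7.png")[150:270,250:420]; cv2.imwrite("pics/side7z.png",cv2.resize(t,None,fx=4.5,fy=4.5,interpolation=cv2.INTER_CUBIC))
E
```

```text
t: 12.22
tool_pos: [0.5754, 0.0071, 0.1002]
orientation: [-0.445, 1.976, -1.976]
force: [0.2, -0.0, -3.3]
opening: 0.02
t 12.22 tcp [0.5754 0.0071 0.1002] yaw -64.63 tilt 0.01 F [ 0.21 -0.01 -3.34] M [0.29 0.27 0.03] op 20.0 Ftool [-0.18  3.34  0.1 ]
1 rows of [-0.3, -4.7, 10.2] [-0.0001, -0.0023, -0.0]
```

View pics/side7z.png

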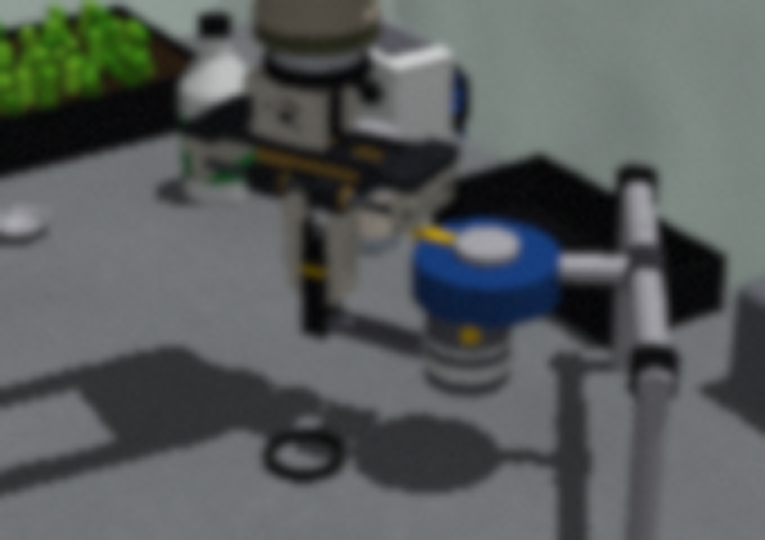

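View pics/wrist7.png

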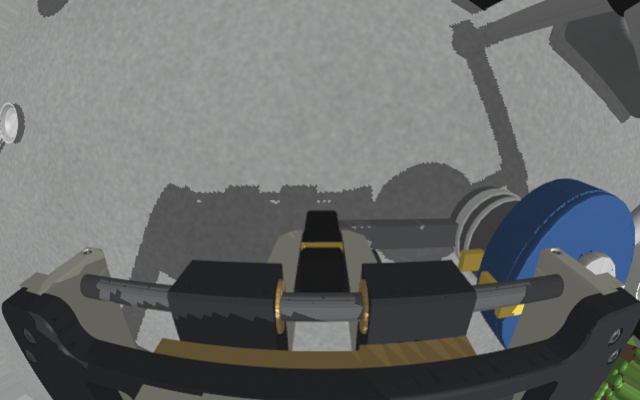

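```bash
python3 - <<'E'
from h import *
from plant import optics
w=optics.read_camera("wrist"); im=w["image"]
cv2.imwrite("pics/w7z.png",cv2.resize(im[160:360,440:640],None,fx=3,fy=3,interpolation=cv2.INTER_CUBIC))
C=np.array([.6318,-.1103]); 
for z in (.130,.1325,.1607,.1627):
    for a in (100,90,140,160,180,200,220): 
        P=(C[0]+.05*np.cos(np.radians(a)),C[1]+.05*np.sin(np.radians(a)),z); p=proj(w,P,True); print(z,a,((p-[440,160])*3).round(0),end=" ")
    print()
a=np.radians(115.5)
for r in (.03,.055): print("rib",r,(proj(w,(C[0]+r*np.cos(a),C[1]+r*np.sin(a),.165),True)-[440,160])*3)
E
```

```text
0.13 100 [141. 259.] 0.13 90 [164. 214.] 0.13 140 [113. 423.] 0.13 160 [138. 477.] 0.13 180 [182. 506.] 0.13 200 [238. 510.] 0.13 220 [298. 492.] 
0.1325 100 [147. 265.] 0.1325 90 [171. 220.] 0.1325 140 [119. 431.] 0.1325 160 [144. 484.] 0.1325 180 [188. 513.] 0.1325 200 [243. 517.] 0.1325 220 [304. 498.] 
0.1607 100 [234. 348.] 0.1607 90 [264. 295.] 0.1607 140 [187. 527.] 0.1607 160 [208. 579.] 0.1607 180 [251. 603.] 0.1607 200 [308. 602.] 0.1607 220 [371. 577.] 
0.1627 100 [241. 355.] 0.1627 90 [271. 302.] 0.1627 140 [192. 534.] 0.1627 160 [213. 586.] 0.1627 180 [256. 610.] 0.1627 200 [312. 608.] 0.1627 220 [376. 583.] 
rib 0.03 [313.1094156  423.51599903]
rib 0.055 [186.6146182  446.73154338]
```

View pics/w7z.png

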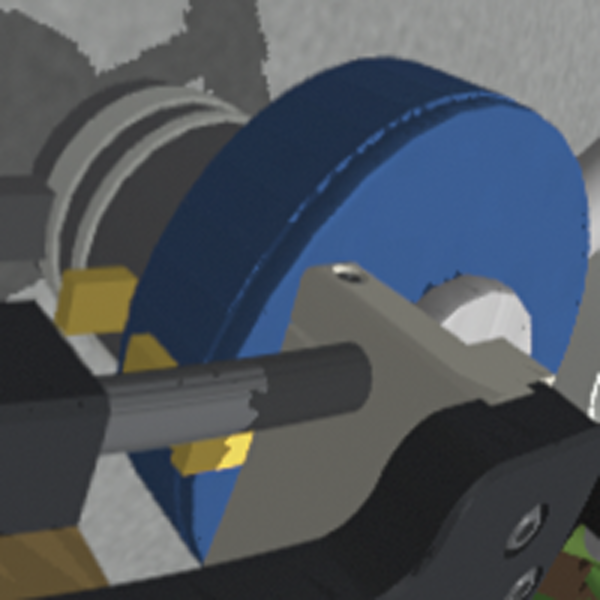

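Wrist and side views agree: there is no contact, the rib lies above the handle lug, and the rim is just under the mouth. Next I centre the cup and start up.

```bash
python3 -m inch '[[[-0.3,0,5,0,-0.002,0],[0,0,5,0,0,0],[0,0,0,0,0,0],[0,-4,0,0,0,0],[0,-3,0,0,0,0],[0,-3,0,0,0,0],[0,0,0,0,0,0]]]';  python3 - <<'E'
from h import *
s=st()
plan(s,[.5801,-.0020,.1100],-64.5,1)
E
```

```text
t: 13.25
tool_pos: [0.5799, -0.0005, 0.1108]
orientation: [-0.447, 1.973, -1.974]
force: [0.3, 0.2, -3.4]
opening: 0.0197
t 13.25 tcp [ 5.799e-01 -5.000e-04  1.108e-01] yaw -64.43 tilt 0.05 F [ 0.35  0.25 -3.42] M [0.3 0.3 0. ] op 19.7 Ftool [-0.42  3.42 -0.07]
1 rows of [0.4, 0.8, 1.4] [-0.0005, 0.0013, -0.0008]
```

```bash
python3 -m inch '[[[0.3,0,1,0,0,0],[0,-1,0,0,0,0],[0,-1,0,0,0,0],[0,0,0,0,0,0]]]';  python3 - <<'E'
from h import *
s=st()
plan(s,[.5801,-.0020,.1100],-64.5,1)
E
python3 -m inch '[[[0,-1,0,0,0,0],[0,-1,0,0,0,0],[0,0,0,0,0,0]]]';  python3 - <<'E'
from h import *
s=st()
plan(s,[.5801,-.0020,.1100],-64.5,1)
E
```

```text
t: 13.75
tool_pos: [0.5798, -0.0016, 0.1124]
orientation: [-0.448, 1.974, -1.974]
force: [0.7, -0.5, -3.4]
opening: 0.0197
t 13.75 tcp [ 0.5798 -0.0016  0.1124] yaw -64.43 tilt 0.01 F [ 0.67 -0.51 -3.36] M [0.3  0.38 0.01] op 19.7 Ftool [-0.38  3.36  0.74]
1 rows of [-0.1, 2.4, 0.5] [-0.0001, 0.0013, -0.0001]
t: 14.12
tool_pos: [0.5792, -0.0016, 0.1136]
orientation: [-0.449, 1.975, -1.974]
force: [1.1, -1.5, -8.2]
opening: 0.0199
t 14.12 tcp [ 0.5792 -0.0016  0.1136] yaw -64.43 tilt 0.06 F [ 1.1  -1.46 -8.23] M [0.79 0.23 0.12] op 19.9 Ftool [-0.37  8.23  1.79]
1 rows of [-0.6, 3.6, 0.8] [0.0007, 0.0012, 0.0009]
```

```bash
python3 - <<'E'
from h import *
from plant import optics,monitor
F=[];M=[];P=[]
for i in range(5):
    w=optics.read_camera("wrist" if i%2 else "side"); s=monitor.read_state(); F.append(s["force"]);M.append(s["wrist_torque"]);P.append(s["tool_pos"])
    if i==3: cv2.imwrite("pics/w8z.png",cv2.resize(w["image"][160:360,440:640],None,fx=3,fy=3,interpolation=cv2.INTER_CUBIC))
print(np.mean(F,0),np.mean(M,0),np.mean(P,0),np.std(F,0),np.std(M,0)); st()
E
```

```text
[ 1.28350106 -0.76902532 -9.29448742] [0.83885728 0.3421647  0.05700136] [ 0.5792827  -0.00152503  0.1136713 ] [0.40614161 0.40797969 0.27129199] [0.06212393 0.03869246 0.02200852]
t 14.38 tcp [ 0.5793 -0.0015  0.1138] yaw -64.43 tilt 0.05 F [ 0.74 -1.18 -9.18] M [0.94 0.41 0.09] op 19.7 Ftool [-0.17  9.17  1.39]
```

View pics/w8z.png

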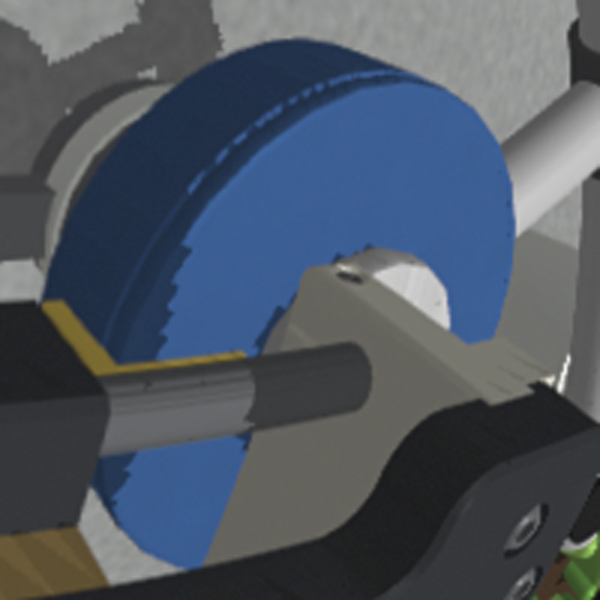

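Contact at TCP z 0.1136 fits the lugs resting on the flange, with the load on the robot side of the cup. I'll search lightly towards world +x.

```bash
python3 -m inch '[[[-0.5,0,0.3,0,0,0],[-0.5,0,0.3,0,0,0],[0,0,0,0,0,0]]]';  python3 - <<'E'
from h import *
s=st()
E
python3 -m inch '[[[-0.5,0,0.3,0,0,0],[-0.5,0,0.3,0,0,0],[0,0,0,0,0,0]]]';  python3 - <<'E'
from h import *
s=st()
E
```

```text
t: 14.75
tool_pos: [0.5818, -0.002, 0.1153]
orientation: [-0.446, 1.972, -1.974]
force: [-0.4, -0.5, -4.1]
opening: 0.0197
t 14.75 tcp [ 0.5818 -0.002   0.1153] yaw -64.42 tilt 0.13 F [-0.36 -0.55 -4.12] M [0.3  0.35 0.02] op 19.7 Ftool [0.57 4.12 0.34]
t: 15.12
tool_pos: [0.5822, -0.002, 0.1145]
orientation: [-0.447, 1.974, -1.974]
force: [-1.0, 0.1, -2.6]
opening: 0.0198
t 15.12 tcp [ 0.5822 -0.002   0.1145] yaw -64.43 tilt 0.03 F [-0.98  0.06 -2.55] M [ 0.13  0.4  -0.1 ] op 19.8 Ftool [ 0.86  2.55 -0.47]
```

The contact force dropped, so the lugs slipped in. I'll ease back slightly sideways and continue up.

```bash
python3 -m inch '[[[0.5,0,-0.3,0,0,0],[0,-1,0,0,0,0],[0,-1,0,0,0,0],[0,0,0,0,0,0]]]';  python3 - <<'E'
from h import *
s=st()
E
python3 -m inch '[[[0,-1,0,0,0,0],[0,-1,0,0,0,0],[0,0,0,0,0,0]]]';  python3 - <<'E'
from h import *
s=st()
E
```

```text
t: 15.62
tool_pos: [0.5815, -0.0017, 0.1164]
orientation: [-0.448, 1.974, -1.974]
force: [-0.6, -0.9, -2.4]
opening: 0.0199
t 15.62 tcp [ 0.5815 -0.0017  0.1164] yaw -64.43 tilt 0.01 F [-0.62 -0.91 -2.44] M [0.29 0.33 0.01] op 19.9 Ftool [0.95 2.44 0.56]
t: 16.0
tool_pos: [0.5815, -0.0017, 0.1184]
orientation: [-0.448, 1.974, -1.974]
force: [0.2, 0.2, -3.3]
opening: 0.0196
t 16.00 tcp [ 0.5815 -0.0017  0.1184] yaw -64.43 tilt 0.02 F [ 0.24  0.21 -3.34] M [0.29 0.32 0.01] op 19.6 Ftool [-0.31  3.34 -0.08]
```

```bash
python3 -m inch '[[[0,-1,0,0,0,0],[0,-1,0,0,0,0],[0,-1,0,0,0,0],[0,0,0,0,0,0]]]';  python3 - <<'E'
from h import *
s=st()
E
python3 -m inch '[[[0,-1,0,0,0,0],[0,-1,0,0,0,0],[0,0,0,0,0,0]]]';  python3 - <<'E'
from h import *
s=st()
E
python3 -m inch '[[[0,-1,0,0,0,0],[0,-1,0,0,0,0],[0,0,0,0,0,0]]]';  python3 - <<'E'
from h import *
s=st()
E
```

```text
t: 16.5
tool_pos: [0.5815, -0.0018, 0.1214]
orientation: [-0.448, 1.974, -1.974]
force: [-0.2, -0.8, -3.3]
opening: 0.0197
t 16.50 tcp [ 0.5815 -0.0018  0.1214] yaw -64.43 tilt 0.01 F [-0.16 -0.82 -3.28] M [ 0.33  0.34 -0.06] op 19.7 Ftool [0.49 3.28 0.67]
t: 16.88
tool_pos: [0.5812, -0.0018, 0.1228]
orientation: [-0.449, 1.975, -1.974]
force: [0.9, -1.0, -7.3]
opening: 0.0197
t 16.88 tcp [ 0.5812 -0.0018  0.1228] yaw -64.43 tilt 0.04 F [ 0.91 -1.05 -7.29] M [0.51 0.27 0.08] op 19.7 Ftool [-0.37  7.29  1.34]
t: 17.25
tool_pos: [0.5812, -0.0018, 0.125]
orientation: [-0.449, 1.974, -1.974]
force: [1.4, -1.0, -8.7]
opening: 0.0195
t 17.25 tcp [ 0.5812 -0.0018  0.125 ] yaw -64.43 tilt 0.04 F [ 1.43 -1.03 -8.7 ] M [0.57 0.3  0.06] op 19.5 Ftool [-0.85  8.7   1.54]
```

```bash
python3 -m inch '[[[0,-1,0,0,0,0],[0,-1,0,0,0,0],[0,-1.2,0,0,0,0],[0,0,0,0,0,0]]]';  python3 - <<'E'
from h import *
from plant import optics,monitor
s=st()
F=[];M=[];P=[];O=[]
for i in range(4):
    w=optics.read_camera("side"); s=monitor.read_state(); F.append(s["force"]);M.append(s["wrist_torque"]);P.append(s["tool_pos"])
print(np.mean(F,0),np.mean(M,0),np.mean(P,0))
P=np.mean(P,0)
for C in ([.6332,-.1105],[.6332,-.1101]): 
    d=P[:2]-C; print(np.linalg.norm(d),np.degrees(np.arctan2(d[1],d[0])))
E
```

```text
t: 17.75
tool_pos: [0.5812, -0.0017, 0.1283]
orientation: [-0.448, 1.974, -1.974]
force: [1.1, -1.7, -10.8]
opening: 0.0195
t 17.75 tcp [ 0.5812 -0.0017  0.1283] yaw -64.43 tilt 0.03 F [  1.15  -1.72 -10.85] M [0.75 0.46 0.04] op 19.5 Ftool [-0.3  10.85  2.05]
[  0.72506319  -1.64982428 -10.56924961] [0.76437396 0.46934075 0.04506488] [ 0.58122744 -0.00172636  0.1282296 ]
0.12055228121929533 115.53869073140315
0.12019148718676315 115.62089752987778
```

```bash
python3 -m inch '[[[2.62,0,0.03,0,-0.0218,0],[5.23,0,0.11,0,-0.0436,0],[5.23,0,0.11,0,-0.0436,0],[5.23,0,0.11,0,-0.0436,0],[0,0,0,0,0,0]]]';  python3 - <<'E'
from h import *
s=st(); d=s["tool_pos"][:2]-np.array([.6332,-.1103]); print(np.linalg.norm(d),np.degrees(np.arctan2(d[1],d[0])))
E
```

```text
t: 18.58
tool_pos: [0.5652, -0.0106, 0.1284]
orientation: [-0.581, 1.88, -1.879]
force: [0.7, 1.3, -11.4]
opening: 0.0195
t 18.57 tcp [ 0.5652 -0.0106  0.1284] yaw -55.66 tilt 0.04 F [  0.73   1.31 -11.38] M [1.08 0.69 0.16] op 19.5 Ftool [-1.34 11.38 -0.66]
0.12067375398107477 124.30979588916605
```

```bash
python3 -m inch '[[[5.23,0,0.11,0,-0.0436,0],[5.23,0,0.11,0,-0.0436,0],[5.23,0,0.11,0,-0.0436,0],[5.23,0,0.11,0,-0.0436,0],[5.23,0,0.11,0,-0.0436,0],[5.23,0,0.11,0,-0.0436,0],[0,0,0,0,0,0]]]';  python3 - <<'E'
from h import *
s=st(); d=s["tool_pos"][:2]-np.array([.6332,-.1103]); print(np.linalg.norm(d),np.degrees(np.arctan2(d[1],d[0])))
E
```

```text
t: 19.45
tool_pos: [0.542, -0.0316, 0.1283]
orientation: [-0.785, 1.711, -1.71]
force: [0.0, 1.9, -10.0]
opening: 0.0197
t 19.45 tcp [ 0.542  -0.0316  0.1283] yaw -40.74 tilt 0.03 F [  0.05   1.87 -10.03] M [0.84 0.91 0.14] op 19.7 Ftool [-1.45 10.03 -1.18]
0.12052211964310112 139.20290961938082
```

```bash
python3 -m inch '[[[5.23,0,0.11,0,-0.0436,0],[5.23,0,0.11,0,-0.0436,0],[5.23,0,0.11,0,-0.0436,0],[5.23,0,0.11,0,-0.0436,0],[5.23,0,0.11,0,-0.0436,0],[5.23,0,0.11,0,-0.0436,0],[3.14,0,0.04,0,-0.0262,0],[0,0,0,0,0,0]]]';  python3 - <<'E'
from h import *
s=st(); d=s["tool_pos"][:2]-np.array([.6332,-.1103]); print(np.linalg.norm(d),np.degrees(np.arctan2(d[1],d[0])))
E
```

```text
t: 20.45
tool_pos: [0.5235, -0.0607, 0.1283]
orientation: [-0.979, 1.514, -1.514]
force: [-1.1, 1.9, -10.6]
opening: 0.0196
t 20.45 tcp [ 0.5235 -0.0607  0.1283] yaw -24.26 tilt 0.03 F [ -1.06   1.89 -10.59] M [0.64 1.19 0.16] op 19.6 Ftool [-1.29 10.59 -1.74]
0.12037099454482234 155.65099166173619
```

```bash
cat > f.py <<'E'
from h import *
s=st(); d=s["tool_pos"][:2]-np.array([.6332,-.1103]); print(np.linalg.norm(d),np.degrees(np.arctan2(d[1],d[0]))-115.5)
E
R='[2.09,0,0.02,0,-0.01745,0]'
python3 -m inch '[[[2.09,0,0.02,0,-0.01745,0],[2.09,0,0.02,0,-0.01745,0],[2.09,0,0.02,0,-0.01745,0],[2.09,0,0.02,0,-0.01745,0]]]'; python3 f.py
python3 -m inch '[[[2.09,0,0.02,0,-0.01745,0],[2.09,0,0.02,0,-0.01745,0]]]'; python3 f.py
```

```text
t: 20.95
tool_pos: [0.5205, -0.0686, 0.1285]
orientation: [-1.022, 1.463, -1.463]
force: [-0.4, 1.3, -11.1]
opening: 0.0197
t 20.95 tcp [ 0.5205 -0.0686  0.1285] yaw -20.14 tilt 0.00 F [ -0.38   1.34 -11.13] M [0.57 1.18 0.15] op 19.7 Ftool [-1.13 11.13 -0.81]
0.12012294548791685 44.20752708929612
t: 21.2
tool_pos: [0.5192, -0.0726, 0.1285]
orientation: [-1.042, 1.438, -1.439]
force: [-0.3, 0.9, -10.2]
opening: 0.02
t 21.20 tcp [ 0.5192 -0.0726  0.1285] yaw -18.14 tilt 0.01 F [ -0.27   0.93 -10.25] M [0.5  1.15 0.08] op 20.0 Ftool [-0.8  10.25 -0.54]
0.12007591555253959 46.20934243433069
```

```bash
python3 -m inch '[[[2.09,0,0.02,0,-0.01745,0],[2.09,0,0.02,0,-0.01745,0]]]'; python3 f.py
```

```text
t: 21.45
tool_pos: [0.518, -0.0767, 0.1285]
orientation: [-1.063, 1.414, -1.414]
force: [0.2, 0.0, -10.3]
opening: 0.0199
t 21.45 tcp [ 0.518  -0.0767  0.1285] yaw -16.14 tilt 0.01 F [  0.17   0.04 -10.34] M [0.41 1.12 0.09] op 19.9 Ftool [-0.09 10.34  0.15]
0.1200531053463772 48.224378006082816
```

```bash
python3 -m inch '[[[2.09,0,0.02,0,-0.01745,0],[2.09,0,0.02,0,-0.01745,0]]]'; python3 f.py
```

```text
t: 21.7
tool_pos: [0.5169, -0.0807, 0.1285]
orientation: [-1.082, 1.389, -1.389]
force: [0.2, 1.6, -10.3]
opening: 0.0197
t 21.70 tcp [ 0.5169 -0.0807  0.1285] yaw -14.15 tilt 0.01 F [  0.15   1.6  -10.28] M [0.42 1.12 0.06] op 19.7 Ftool [-1.59 10.28 -0.24]
0.12004522334132187 50.21477906108046
```

```bash
python3 -m inch '[[[2.09,0,0.02,0,-0.01745,0],[2.09,0,0.02,0,-0.01745,0]]]'; python3 f.py
```

```text
t: 21.95
tool_pos: [0.5159, -0.0847, 0.1285]
orientation: [-1.101, 1.364, -1.364]
force: [0.3, 0.8, -11.2]
opening: 0.0197
t 21.95 tcp [ 0.5159 -0.0847  0.1285] yaw -12.14 tilt 0.01 F [  0.32   0.8  -11.22] M [0.3  1.12 0.06] op 19.7 Ftool [-0.85 11.22  0.15]
0.12006148588377538 52.197768909299924
```

```bash
python3 -m inch '[[[2.09,0,0.02,0,-0.01745,0],[2.09,0,0.02,0,-0.01745,0]]]'; python3 f.py
```

```text
t: 22.2
tool_pos: [0.5151, -0.0888, 0.1284]
orientation: [-1.12, 1.338, -1.338]
force: [0.2, 1.1, -11.0]
opening: 0.0195
t 22.20 tcp [ 0.5151 -0.0888  0.1284] yaw -10.14 tilt 0.00 F [  0.23   1.12 -10.97] M [0.33 1.19 0.05] op 19.5 Ftool [-1.14 10.97  0.03]
0.12007269212365947 54.18599187642951
```

```bash
cat > g.py <<'E'
import sys
from h import *
s=st(); R=Rn.from_rotvec(s["orientation"]).as_matrix(); f=(R.T@s["force"])[0]; sys.exit(1 if f<-4.5 else 0)
E
python3 -m inch '[[[2.09,0,0.02,0,-0.01745,0]]]' >/dev/null; python3 g.py && python3 -m inch '[[[2.09,0,0.02,0,-0.01745,0]]]' >/dev/null && python3 g.py && python3 -m inch '[[[2.09,0,0.02,0,-0.01745,0]]]' >/dev/null && python3 g.py && python3 -m inch '[[[2.09,0,0.02,0,-0.01745,0]]]' >/dev/null && python3 g.py && python3 -m inch '[[[2.09,0,0.02,0,-0.01745,0]]]' >/dev/null && python3 g.py
```

```text
t 22.32 tcp [ 0.5146 -0.0908  0.1284] yaw -9.14 tilt 0.02 F [ -1.22   1.96 -10.37] M [ 0.29  1.36 -0.07] op 19.5 Ftool [-1.74 10.37 -1.51]
t 22.45 tcp [ 0.5141 -0.0926  0.1284] yaw -8.15 tilt 0.06 F [-3.74  4.22 -9.1 ] M [ 0.78  1.46 -0.27] op 20.0 Ftool [-3.65  9.1  -4.29]
t 22.57 tcp [ 0.5138 -0.0938  0.1284] yaw -7.16 tilt 0.13 F [-3.67 10.96 -7.45] M [ 1.62  1.33 -0.63] op 19.5 Ftool [-10.4    7.48  -5.  ]
```

The stop is felt at about 56° after entry, at 10 N tangential or roughly 1.2 N m. I'll back off 2° to unload it, then check.

```bash
python3 -m inch '[[[-2.09,0,0.02,0,0.01745,0],[-2.09,0,0.02,0,0.01745,0],[0,0,0,0,0,0],[0,0,0,0,0,0]]]'; python3 f.py
```

```text
t: 23.08
tool_pos: [0.5145, -0.0908, 0.1283]
orientation: [-1.13, 1.327, -1.326]
force: [-5.0, 1.4, -9.4]
opening: 0.0196
t 23.07 tcp [ 0.5145 -0.0908  0.1283] yaw -9.20 tilt 0.03 F [-5.    1.44 -9.38] M [ 0.12  1.67 -0.15] op 19.6 Ftool [-0.62  9.39 -5.16]
0.12026243445539836 55.18399364359496
```

```bash
python3 -m inch '[[[0,0,-0.6,0,0,0],[0,0,0,0,0,0]]]'; python3 f.py
```

```text
t: 23.32
tool_pos: [0.5145, -0.0908, 0.1285]
orientation: [-1.128, 1.326, -1.327]
force: [0.4, -0.6, -11.7]
opening: 0.0197
t 23.32 tcp [ 0.5145 -0.0908  0.1285] yaw -9.21 tilt 0.05 F [  0.35  -0.57 -11.7 ] M [ 0.06  1.24 -0.07] op 19.7 Ftool [ 0.5  11.7   0.43]
0.12027316449059486 55.15382547238599
```

```bash
python3 -m inch '[[[0,1,0,0,0,0],[0,1,0,0,0,0],[0,1,0,0,0,0],[0,0,0,0,0,0]]]'; python3 f.py; python3 -m inch '[[[0,1,0,0,0,0],[0,0,0,0,0,0]]]'; python3 f.py
```

```text
t: 23.82
tool_pos: [0.5145, -0.0908, 0.1257]
orientation: [-1.128, 1.326, -1.327]
force: [1.2, -0.5, -9.0]
opening: 0.0196
t 23.82 tcp [ 0.5145 -0.0908  0.1257] yaw -9.22 tilt 0.05 F [ 1.22 -0.54 -9.04] M [-0.02  1.02 -0.14] op 19.6 Ftool [0.34 9.04 1.28]
0.12025137226144036 55.14833399003015
t: 24.08
tool_pos: [0.5146, -0.0907, 0.1247]
orientation: [-1.128, 1.326, -1.327]
force: [0.7, -1.0, -7.6]
opening: 0.0198
t 24.07 tcp [ 0.5146 -0.0907  0.1247] yaw -9.21 tilt 0.05 F [ 0.73 -1.02 -7.6 ] M [-0.14  0.82 -0.16] op 19.8 Ftool [0.89 7.6  0.87]
0.12023883567985903 55.12357976971779
```

```bash
python3 -m inch '[[[0,1,0,0,0,0],[0,0,0,0,0,0]]]'; python3 f.py; python3 -m inch '[[[0,0.7,0,0,0,0],[0,0,0,0,0,0]]]'; python3 f.py
```

```text
t: 24.32
tool_pos: [0.5146, -0.0907, 0.1237]
orientation: [-1.128, 1.326, -1.327]
force: [1.8, -1.4, -8.3]
opening: 0.0199
t 24.32 tcp [ 0.5146 -0.0907  0.1237] yaw -9.21 tilt 0.05 F [ 1.81 -1.44 -8.3 ] M [-0.2   0.66 -0.2 ] op 19.9 Ftool [1.14 8.3  2.01]
0.12024819447840199 55.12872930946526
t: 24.58
tool_pos: [0.5145, -0.0907, 0.1229]
orientation: [-1.128, 1.326, -1.327]
force: [1.7, -1.9, -7.8]
opening: 0.0194
t 24.57 tcp [ 0.5145 -0.0907  0.1229] yaw -9.21 tilt 0.04 F [ 1.72 -1.92 -7.79] M [-0.15  0.54 -0.18] op 19.4 Ftool [1.62 7.79 2.  ]
0.12035456783513146 55.12115853276319
```

```bash
python3 -m inch '[[[0,0.6,0,0,0,0],[0,0,0,0,0,0]]]'; python3 f.py; python3 -m inch '[[[0,0.6,0,0,0,0],[0,0,0,0,0,0]]]'; python3 f.py
```

```text
t: 24.82
tool_pos: [0.5145, -0.0907, 0.1226]
orientation: [-1.128, 1.326, -1.327]
force: [-0.1, -1.0, -2.6]
opening: 0.0198
t 24.82 tcp [ 0.5145 -0.0907  0.1226] yaw -9.21 tilt 0.04 F [-0.13 -1.   -2.6 ] M [-0.16  0.44 -0.15] op 19.8 Ftool [1.01 2.6  0.03]
0.12034545477800292 55.11423779215443
t: 25.08
tool_pos: [0.5145, -0.0907, 0.1224]
orientation: [-1.128, 1.326, -1.327]
force: [-5.1, -0.4, 4.0]
opening: 0.0196
t 25.07 tcp [ 0.5145 -0.0907  0.1224] yaw -9.21 tilt 0.05 F [-5.05 -0.42  4.03] M [-0.09  0.75 -0.18] op 19.6 Ftool [ 1.22 -4.03 -4.92]
0.1203465765362835 55.12002866819529
```

The floor is reached: the force reversed at the expected depth. I'll ease up 0.6 mm to remove the load, look, then release.

```bash
python3 -m inch '[[[0,-0.6,0,0,0,0],[0,0,0,0,0,0]]]'; python3 f.py; python3 - <<'E'
from h import *
from plant import optics
for n in ("wrist","side"):
    w=optics.read_camera(n); cv2.imwrite(f"pics/{n}9.png",w["image"])
t=cv2.imread("pics/side9.png")[150:270,250:420]; cv2.imwrite("pics/side9z.png",cv2.resize(t,None,fx=4.5,fy=4.5,interpolation=cv2.INTER_CUBIC))
E
```

```text
t: 25.32
tool_pos: [0.5145, -0.0907, 0.1224]
orientation: [-1.128, 1.326, -1.327]
force: [-2.8, -0.4, 1.4]
opening: 0.0201
t 25.32 tcp [ 0.5145 -0.0907  0.1224] yaw -9.21 tilt 0.04 F [-2.84 -0.37  1.39] M [-0.09  0.47 -0.14] op 20.1 Ftool [ 0.82 -1.39 -2.74]
0.12035101409398981 55.119899722040884
```

View pics/side9z.png

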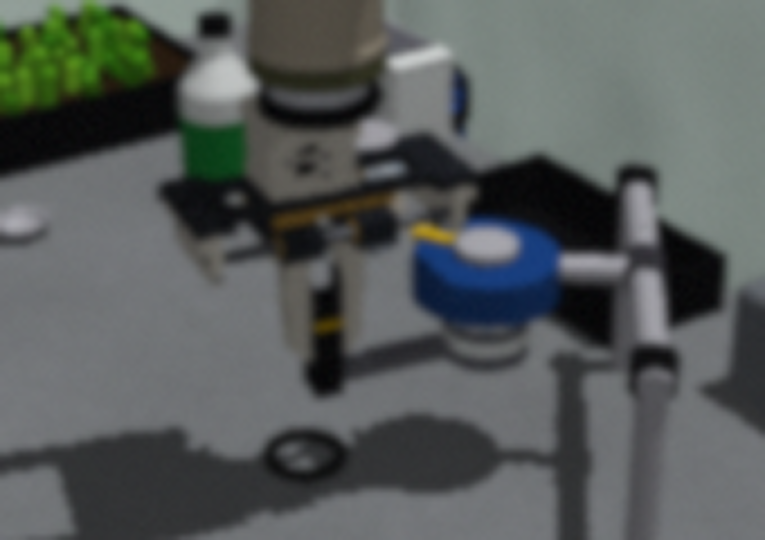

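View pics/wrist9.png

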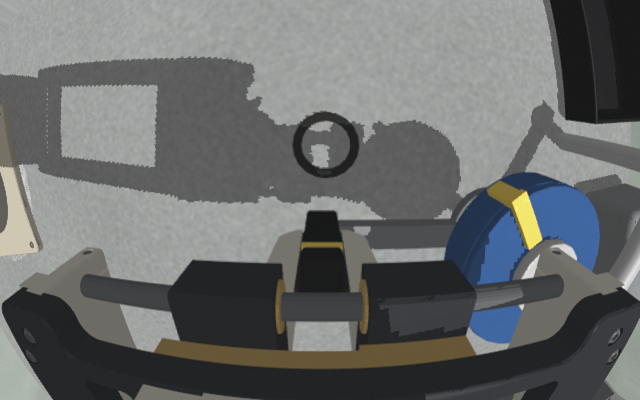

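Both views show the cup seated under the head. The handle is turned away from the rib at (515,205), and the ring has not moved. Now I release.

```bash
python3 -m inch '[[[0,-0.3,0,0,0,0],[0,0,0,0,0,0]]]'; python3 f.py; python3 -m inch '[[[0,0,0,0,0,0],[0,0,0,0,0,0],[0,0,0,0,0,0],[0,0,0,0,0,0]]]' 44; python3 f.py; python3 - <<'E'
from h import *
from plant import optics
for n in ("wrist",):
    w=optics.read_camera(n); cv2.imwrite(f"pics/{n}10.png",w["image"])
E
```

```text
t: 25.68
tool_pos: [0.5144, -0.0907, 0.1224]
orientation: [-1.128, 1.326, -1.327]
force: [0.2, -1.9, 0.1]
opening: 0.0197
t 25.68 tcp [ 0.5144 -0.0907  0.1224] yaw -9.21 tilt 0.03 F [ 0.22 -1.88  0.08] M [-0.21  0.23 -0.11] op 19.7 Ftool [ 1.82 -0.08  0.52]
0.12038059645151274 55.12581698605592
t: 26.18
tool_pos: [0.5142, -0.0906, 0.1225]
orientation: [-1.129, 1.327, -1.327]
force: [-0.2, 0.5, 0.6]
opening: 0.0435
t 26.18 tcp [ 0.5142 -0.0906  0.1225] yaw -9.21 tilt 0.01 F [-0.23  0.53  0.61] M [-0.13  0.1  -0.01] op 43.5 Ftool [-0.49 -0.61 -0.31]
0.12059960455145487 55.07948873526601
```

View pics/wrist10.png

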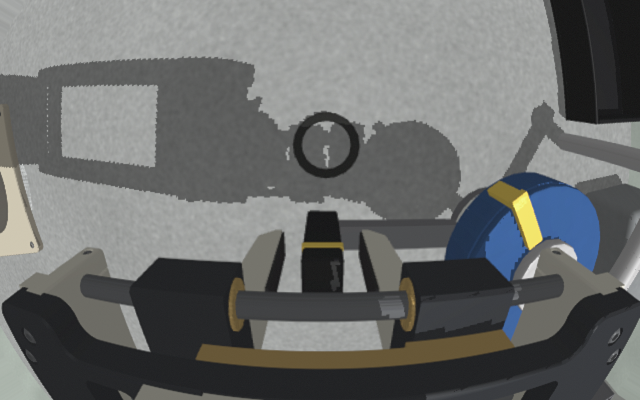

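The post stands free between the fingers and has not moved. I'll go straight up, away from it.

```bash
python3 -m inch '[[[0,-5,0,0,0,0],[0,-15,0,0,0,0],[0,-20,0,0,0,0],[0,-20,0,0,0,0],[0,-20,0,0,0,0],[0,-20,0,0,0,0],[0,-10,-20,0,0,0],[0,0,-40,0,0,0]]]'; python3 -m inch '[[[0,0,-40,0,0,0],[20,0,-20,0,0,0],[0,0,0,0,0,0],[0,0,0,0,0,0]]]'; python3 - <<'E'
from h import *
from plant import optics
st()
for n in ("wrist","side","top"):
    w=optics.read_camera(n); cv2.imwrite(f"pics/{n}11.png",w["image"])
t=cv2.imread("pics/side11.png")[150:270,250:420]; cv2.imwrite("pics/side11z.png",cv2.resize(t,None,fx=4.5,fy=4.5,interpolation=cv2.INTER_CUBIC))
E
```

```text
t: 27.22
tool_pos: [0.4555, -0.0812, 0.2345]
orientation: [-1.128, 1.325, -1.328]
force: [-1.0, -0.4, 0.9]
opening: 0.0445
t: 27.72
tool_pos: [0.3931, -0.0911, 0.2331]
orientation: [-1.128, 1.326, -1.328]
force: [-0.2, 0.0, 0.1]
opening: 0.0437
t 27.73 tcp [ 0.3931 -0.0911  0.2331] yaw -9.24 tilt 0.07 F [-0.22  0.02  0.11] M [-0.1   0.05 -0.  ] op 43.7 Ftool [ 0.02 -0.11 -0.22]
```

View pics/side11z.png

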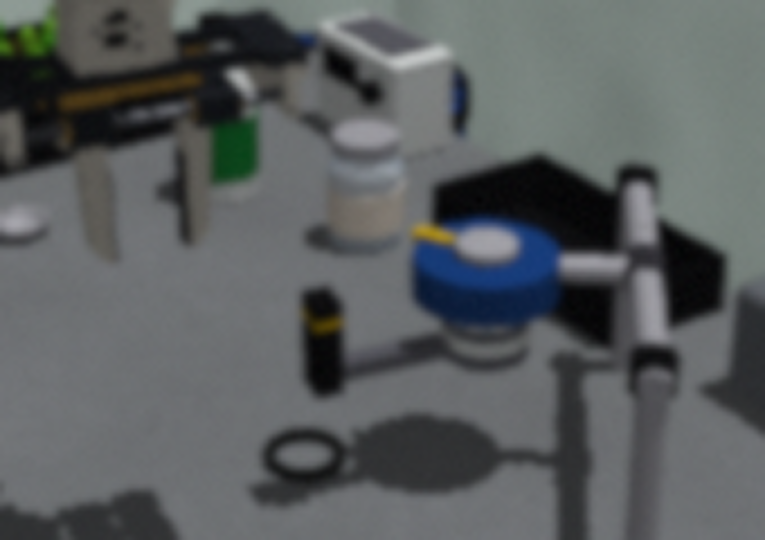

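View pics/wrist11.png

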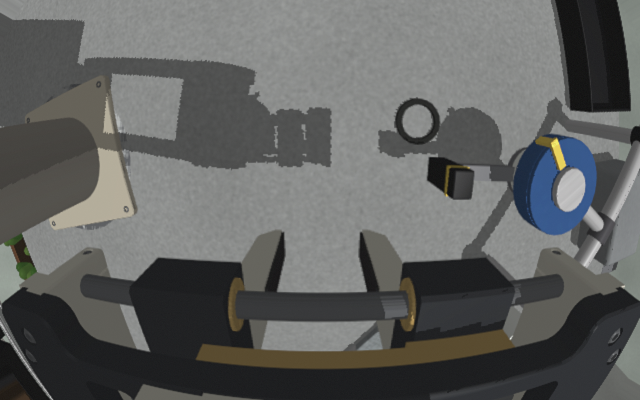

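View pics/top11.png

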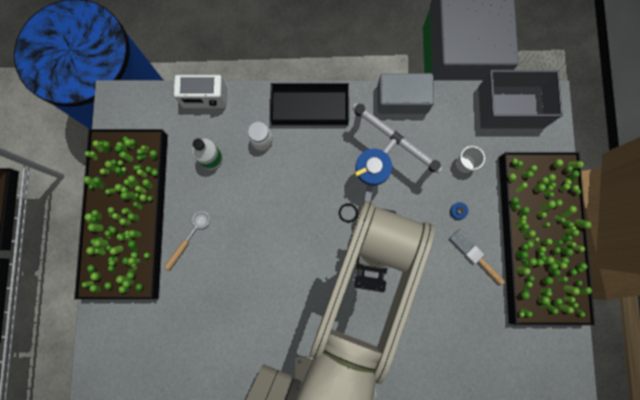

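The cup hangs level and free in the side view, with the post at (322,340) in the zoomed picture. The top view shows every bystander where it started, and the gripper is clear. I'll hand in.

```bash
python3 - <<'E'
from plant import robot
print(robot.close_job())
E
```

```text
the job is handed in; nothing more can be done
None
```

The strainer cup is hanging locked in the filter head, and I handed the job in at about 28 s with the gripper clear and everything else unmoved.

- **Grip and entry:** I took the cup by its post across x. On the way up the lugs rested on the flange once (about 6 N above the cup's weight). A 1 to 2 mm sideways shift let them slip through. The spring seal touched at the height expected.
- **Turn:** With the lugs an estimated 8.9 mm above the mouth, I turned the cup anticlockwise. The stop came at about 56°, and I pushed no harder than about 10 N at the grip, roughly 1.2 N m.
- **Locking:** I backed off 2° and took off a 5 N sideways load. I then lowered the lugs about 5 to 6 mm until the pocket floor carried the weight, taking the wrist force to near zero before I let go.

**Last checks:** The wrist picture just after release shows the post standing where it was. The final side view shows the cup level under the head, and the top view shows all the bystanders in place.

**Limits and disagreements:** I did not tug the handle back to test the lock. That it is locked rests on the stop, the drop into the pockets and the pictures. The cameras disagreed by a few mm on the head's height (z 0.166 to 0.172 m for the disc on top), and the felt contacts settled the mouth at about 0.133 m.

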